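Frost check in the seed cabinet

ROBOT

A 6-joint arm with a two-finger parallel gripper is mounted at the origin on the work surface. World frame = base frame: x ahead of the robot, y to its left, z up, the work surface at z = 0. Lengths are in m, angles in rad, forces in N, time in s.
With the tool pointing down it reaches from about 0.35 to 0.775 m from the base axis. Payload 7.3 kg.
Tool frame: the origin (TCP) lies on the centre line of the jaws, within the pads' length; the fingertips stand tip_reach ahead of it and the grasp point (between the pads) lies 6 mm ahead of it (tip_reach is the distance from the TCP to the fingertips, in m); x points along the fingers, y is the direction in which the jaws open and shut, and the axes are right-handed (so a half turn about x gives the same grasp; the last joint's range is limited). The gripper opens to 92 mm and grips with 3 to 60 N. Pads are 19 mm wide; open, the fingers measure 130 mm over their backs; the gripper's body (75 mm by 190 mm) begins 47 mm behind the grasp point.
Start: joints at [1.038, 0.342, 1.524, -0, 1.275, -0.146], TCP at [0.198, 0.486, 0.252] pointing down, gripper open.
Joint ranges: [-2.53, 2.53], [-0.77, 2.02], [0.04, 2.7], [-1, 4.14], [0.28, 2.66], [-3.11, 3.11]. Speed limits (rad/s): [2.57, 2.57, 3.14, 3.14, 3.14, 3.14].

INTERFACE

Orientations are given as [roll, pitch, yaw] about the fixed x, y, z axes, in that order (R = Rz(yaw) Ry(pitch) Rx(roll)).
In Python, from cell import observe, read_camera, get_calibration, hand_in, tip_reach gives the robot as it stands. The module is installed in compiled form; this text tells all that it offers.
- The arm moves only by the shell command python3 -m crank 'ROWS' [FORCE]. ROWS is JSON, a list of rows, each an object of numbers: "fingers": the opening, from -1 (shut) to 1 (fully open); "tx", "ty", "tz": the shift along the tool's x, y, z in units of 40 mm (1.0 is 40 mm); "roll": the turn about the tool's x in units of 10 degrees (1.0 is 10 degrees). In form: [{"fingers": .., "tx": .., "ty": .., "tz": .., "roll": ..}, ...]. A call has exactly 8 rows; each row is the pose to reach, as a shift and turn from the pose commanded when the call began, along the tool's axes at that moment; what a row does not reach only later rows make up. A row lasts 1/8 s, in which the tool goes at most 62.5 mm and 10.7 degrees, less where a joint would pass 70% of its speed; a pose out of reach is approached as far as the arm can. A call with a gripper value outside its range is refused whole. The fingers move at their own pace and stop on an object; FORCE is the grip in N (left out, the last holds). Time passes only in rows, so rows that repeat a pose let the fingers close, or fill a call up. It gives the time, the measured TCP pose, the force and the opening at its end, in the units of the state.
- observe(): the state, without advancing time (a new reading comes with each control period).
- read_camera(name): name is "side" or "top"; returns (picture, depth): 384x512x3 uint8, red, green, blue; 384x512 float32, m along the optical axis (not along the pixel's ray), 0 where there is no reading.
- get_calibration(name): a dict with "vertical_fov" (degrees; the focal length in pixels is half the picture's height over the tangent of half this angle, whatever the lens; pixels are square), "cx", "cy" (the principal point, pixels), "dist_coeffs" ([k1, k2, p1, p2, k3] as OpenCV has them; the pictures are not rectified), "pose" (4x4, takes a point from camera to world coordinates). Camera axes: x right, y down, z forward; pixel columns grow to the right and rows downward; lengths in m; the calibration is good to about 2 mm. A picture is of the moment at which its call begins. get_calibration takes no time and is no camera call.
- hand_in(): hands the job in, once; it reports no verdict.
The state is a dict: "time": time; "qpos": joint angles; "qvel": joint speeds; "joint_efforts": joint torques, N m; "tool_pos": TCP position; "tool_rot": TCP orientation; "contact_force": force on the tool from outside, world axes, zero at the start; "torque": the same for the moment, N m; "opening": finger opening in m.
Only numpy, scipy, OpenCV 4.12 (cv2) and the standard library are available. Lean on these libraries where they do the work, as an engineer would, in place of code of your own. Each camera call takes 0.05 s, during which the arm holds its last target. There are 200 camera calls.

TASK

After the frosty night, check the seed pots: swing the ajar cabinet flap wide open (about square to the cabinet or beyond), push the wooden wedge under it and tap it in until it jams the flap firmly and stays there by itself. Then take the infrared thermometer, hold it level and point its lens at the middle of each pot in turn, from the hinge side (left) to the right, with the lens about 10 cm from the pot's centre, keeping still for two seconds each. Finally lay it flat on the middle of the cork mat, leaving the flap wedged open and the pots, watering can, tamper and trowel undisturbed.

Things in the scene. Friction and masses are not known exactly. Their poses are not given: they have to be found in the camera images.
- flap (a joint): Hinge angle of the cabinet flap, rad: 0 shut, grows as its free edge swings towards the robot, end stop at 1.65 (square to the cabinet is 1.57). Light (350 g), stays where it is left (0.1 N m of friction, no spring). It starts ajar, off its magnet latch. A wedge pushed under it from the doorway side carries it to the stop and then jams; from the outer side it would swing the flap shut.
- flap_hinge (a point): Point on the flap's vertical hinge axis, 12 mm above the bench at the flap's lower edge. Turns with the flap: y from free edge to hinge, x normal to the panel (cabinet's +x when shut). The flap is a plain upright wood panel 12 mm thick (centred on the axis), 12 to 132 mm above the bench, 4 to 274 mm from the axis along this point's -y. No handle: pinch its top edge from above.
- cabinet: Low wooden seed cabinet, fixed: 150 deep (x) x 290 wide (y) x 130 mm high, side boards 12 mm thick, wire roof and back, open front on its -x side (75 mm from the origin) facing the robot. Origin at the centre of its underside, x to the back, y to its left. Floor board 10 mm thick, so the pots stand 10 mm above the bench. The flap is hinged at its front left edge.
- wedge: Dark wooden wedge, 160 long (x) x 32 wide (y), 120 g. Origin at the centre of its underside, thin tip at x = +80 mm. Its top slopes straight from 4 mm high at the tip to 22 mm at x = -80 mm. An upright grip tab 16 mm thick (x -80 to -64 mm), the full 32 mm wide, stands 48 mm high at the thick end. It holds by friction; pushing with about 18 N along its x jams it under the flap.
- thermometer: Grey bar-shaped infrared spot thermometer, 160 long (x) x 34 wide (y) x 24 mm high, 160 g. Origin at the centre of its underside; the lens is at the front end, at x = +80, y = 0, z = 12 mm, and looks along +x. It lies flat on the cork mat.
- mat: Thin cork mat fixed to the bench, 200 (x) x 90 (y) x 3 mm. Origin at the centre of its underside.
- pot1: Terracotta seed pot standing in the cabinet in the first place counted along the cabinet's y from its left (hinge) side, 48 mm in diameter, 56 mm high, 150 g, with a seedling on top. Origin at the centre of its underside; its middle is 28 mm above that. May be absent.
- pot2: Terracotta seed pot standing in the cabinet in the second place counted along the cabinet's y from its left (hinge) side, 48 mm in diameter, 56 mm high, 150 g, with a seedling on top. Origin at the centre of its underside; its middle is 28 mm above that. May be absent.
- pot3: Terracotta seed pot standing in the cabinet in the third place counted along the cabinet's y from its left (hinge) side, 48 mm in diameter, 56 mm high, 150 g, with a seedling on top. Origin at the centre of its underside; its middle is 28 mm above that. May be absent.
- pot4: Terracotta seed pot standing in the cabinet in the fourth place counted along the cabinet's y from its left (hinge) side, 48 mm in diameter, 56 mm high, 150 g, with a seedling on top. Origin at the centre of its underside; its middle is 28 mm above that. May be absent.
- can: Brushed aluminium watering can (bystander), 110 mm in diameter, 130 mm high with a spout and a handle. Origin under its centre.
- tamper: Wooden tamper (bystander), 70 x 110 mm plate with an upright handle, 97 mm high. Origin under its centre.
- trowel: Copper-toned steel trowel with a wooden handle (bystander), 270 mm long, lying. Origin near its middle.

How it is judged:
By the outcome, as a careful person would: the job done as asked, in the order asked, and still so for the second after the job is handed in, with the robot touching nothing.
Of pot1, pot2, pot3, pot4 only 2 to 4 are there at a start; the rules pass over those that are not, and their reading is None.
At some moment in a run one of wedge, thermometer may be knocked a few centimetres aside while the robot is not near it.
It also fails if it takes over 210 s, if anything falls off the work surface, if the arm or the gripper's body presses on something with over 40 N, if the wrist force passes 120 N, or if a joint passes its speed limit or range.

## Working session

There is one attempt and no reset: what is moved stays moved. The work goes in short steps, Python scripts to look and compute and a shell command to move; the robot and the scene stay as the last step left them, time stands still between calls to the robot, and variables do not carry over. Pictures are saved under pics/ and viewed, about 12 in all and at most 16, crops included, and the job is handed in when it is done.

```bash
ls; mkdir -p pics; cat > h.py <<'E'
import numpy as np, cv2, json
from cell import observe, read_camera, get_calibration, hand_in, tip_reach
def K(n):
    c=get_calibration(n); f=192/np.tan(np.radians(c["vertical_fov"])/2)
    return np.array([[f,0,c["cx"]],[0,f,c["cy"]],[0,0,1]]),np.array(c["dist_coeffs"],float),np.array(c["pose"])
def ray(n,uv):
    k,d,P=K(n); p=cv2.undistortPoints(np.array(uv,float).reshape(-1,1,2),k,d).reshape(-1,2)
    v=np.c_[p,np.ones(len(p))]@P[:3,:3].T
    return P[:3,3],v
def onplane(n,uv,z):
    o,v=ray(n,uv); return o+v*((z-o[2])/v[:,2])[:,None]
def proj(n,X):
    k,d,P=K(n); T=np.linalg.inv(P); r,_=cv2.Rodrigues(T[:3,:3])
    return cv2.projectPoints(np.array(X,float).reshape(-1,1,3),r,T[:3,3],k,d)[0].reshape(-1,2)
def cloud(n,depth):
    v,u=np.mgrid[:384,:512]; o,w=ray(n,np.c_[u.ravel(),v.ravel()]); 
    return (o+w*depth.reshape(-1,1)).reshape(384,512,3)
def snap(n,tag):
    im,d=read_camera(n); cv2.imwrite(f"pics/{tag}.png",im[:,:,::-1]); np.save(f"pics/{tag}.npy",d); return im,d
E
python3 - <<'E'
from h import *
np.set_printoptions(precision=3,suppress=True)
print(tip_reach if not callable(tip_reach) else tip_reach())
for n in("side","top"):
    im,d=snap(n,n+"0"); print(n,get_calibration(n),(d>0).mean())
print(observe())
a=cv2.imread("pics/side0.png")
E
```

```text
pics
0.025
side {'vertical_fov': 42.05876168102019, 'cx': 262.95124050593415, 'cy': 198.57502462441977, 'dist_coeffs': array([-0.026,  0.   ,  0.   ,  0.   ,  0.   ]), 'pose': array([[ 0.939, -0.188,  0.288,  0.167],
       [-0.344, -0.467,  0.815, -1.183],
       [-0.018, -0.864, -0.503,  0.733],
       [ 0.   ,  0.   ,  0.   ,  1.   ]])} 0.9959309895833334
top {'vertical_fov': 54.33351925011377, 'cx': 256.54014242560834, 'cy': 183.72116794677854, 'dist_coeffs': array([0.002, 0.   , 0.   , 0.   , 0.   ]), 'pose': array([[-0.021, -0.995,  0.098,  0.484],
       [-0.999,  0.023,  0.023, -0.055],
       [-0.026, -0.098, -0.995,  1.015],
       [ 0.   ,  0.   ,  0.   ,  1.   ]])} 0.9958292643229166
{'time': 0.1, 'qpos': array([ 1.038,  0.343,  1.525, -0.   ,  1.275, -0.146]), 'qvel': array([-0.   , -0.002, -0.002,  0.002,  0.   ,  0.001]), 'joint_efforts': array([  0.002, -43.2  , -24.469,   0.072,   0.053,   0.   ]), 'tool_pos': array([0.198, 0.486, 0.251]), 'tool_rot': array([-1.709,  1.57 , -2.096]), 'contact_force': array([-0.659,  0.59 , -0.127]), 'torque': array([ 0.008,  0.031, -0.033]), 'opening': 0.09183811200057668}
```

View pics/top0.png

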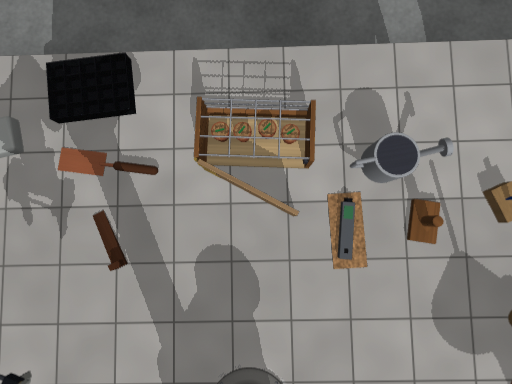

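View pics/side0.png

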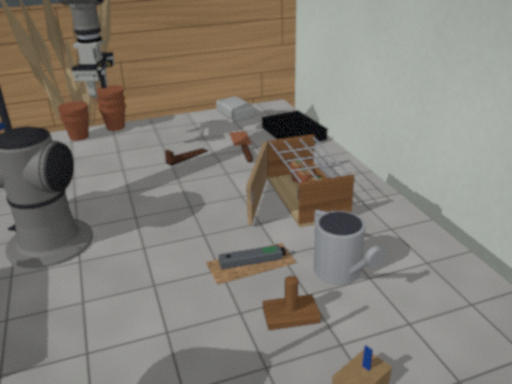

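Top: the cabinet is at about (255,135) with four pots at (220,131), (243,131), (267,128) and (290,133). The flap runs from the hinge (200,163) to its free edge (297,213). The wedge is at (110,240), the thermometer on the mat at (347,228), the trowel at (108,165), the can at (395,155) and the tamper at (425,222). Side: it agrees with this.

```bash
python3 - <<'E'
from h import *
np.set_printoptions(precision=3,suppress=True)
for n in("top","side"):
    im=cv2.imread(f"pics/{n}0.png"); d=np.load(f"pics/{n}0.npy"); X=cloud(n,d); np.save(f"pics/{n}0_X.npy",X)
    print(n,"bench z",np.median(X[200:380,150:320,2]) )
X=np.load("pics/top0_X.npy")
for name,(u,v) in dict(wedgeTab=(117,265),wedgeTip=(102,216),wmid=(108,235),th=(347,235),th2=(348,203),mat=(360,255),p1=(220,131),p2=(243,131),p3=(267,128),p4=(290,133),flapA=(205,167),flapB=(294,211),canmid=(396,157),tamper=(425,225),tamperh=(436,221),cabL=(202,130),cabR=(310,130),trow=(110,165)).items(): print(name,X[v,u])
a=cv2.imread("pics/top0.png")
b=np.hstack([cv2.resize(a[195:280,85:145],None,fx=6,fy=6,interpolation=cv2.INTER_CUBIC),cv2.resize(a[190:275,320:375],None,fx=6,fy=6,interpolation=cv2.INTER_CUBIC)])
cv2.imwrite("pics/c1.png",b)
c=cv2.resize(a[85:225,180:330],None,fx=4.2,fy=4.2,interpolation=cv2.INTER_CUBIC); cv2.imwrite("pics/c2.png",c)
E
```

```text
top bench z 0.0002633422036072419
side bench z -0.0005079904351101838
wedgeTab [0.379 0.329 0.049]
wedgeTip [0.506 0.39  0.006]
wmid [0.454 0.368 0.016]
th [ 0.442 -0.265  0.026]
th2 [ 0.525 -0.271  0.027]
mat [ 0.388 -0.302  0.002]
p1 [0.717 0.059 0.066]
p2 [ 0.715 -0.001  0.068]
p3 [ 0.722 -0.063  0.066]
p4 [ 0.707 -0.122  0.066]
flapA [0.616 0.089 0.123]
flapB [ 0.505 -0.121  0.132]
canmid [ 0.628 -0.366  0.131]
tamper [ 0.464 -0.459  0.046]
tamperh [ 0.475 -0.464  0.099]
cabL [0.714 0.101 0.094]
cabR [ 0.699 -0.166  0.129]
trow [0.644 0.368 0.012]
```

View pics/c1.png

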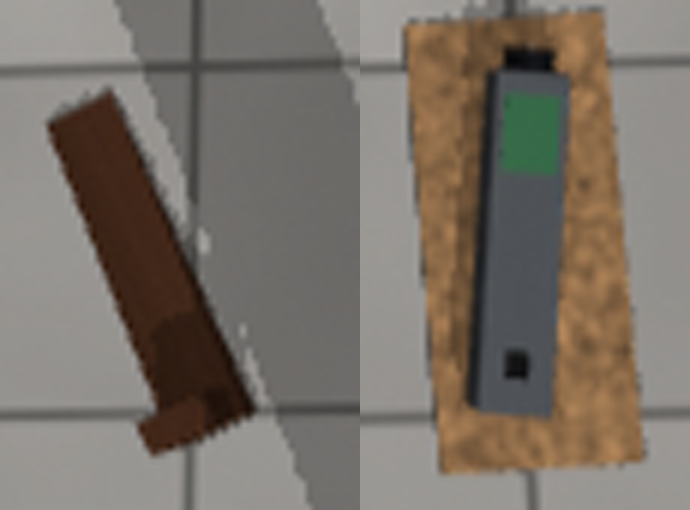

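View pics/c2.png

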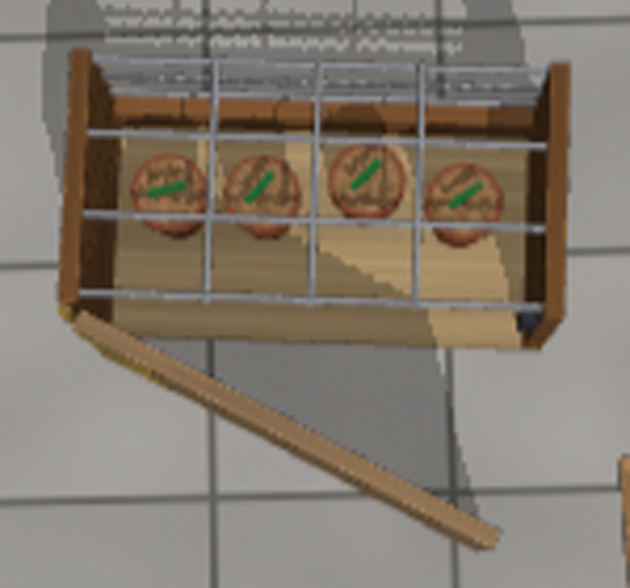

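Crop 1: the wedge tip is at the upper left and its tab at the lower right end. The thermometer's black lens is at its upper (+x) end. Crop 2: all four pots are present, and the flap is about 0.5 rad open. Next I measure poses by height slices of the depth cloud.

```bash
cat >> h.py <<'E'
def rect(X,m):
    r=cv2.minAreaRect((X[m][:,:2]*1000).astype(np.float32)); return r, cv2.boxPoints(r)/1000, m.sum()
def box(X,x0,x1,y0,y1,z0,z1):
    return (X[...,0]>x0)&(X[...,0]<x1)&(X[...,1]>y0)&(X[...,1]<y1)&(X[...,2]>z0)&(X[...,2]<z1)
E
python3 - <<'E'
from h import *
np.set_printoptions(precision=3,suppress=True)
X=np.load("pics/top0_X.npy"); S=np.load("pics/side0_X.npy")
im=cv2.imread("pics/top0.png").astype(int)
def show(n,m,X=X): r=rect(X,m); print(n,r[2],"c",np.array(r[0][0])/1000,"size",r[0][1],"ang",r[0][2],"\n",r[1].round(3).tolist(),"z",np.median(X[m][:,2]))
show("therm top",box(X,.3,.6,-.35,-.2,.018,.04)); show("therm side",box(S,.3,.6,-.35,-.2,.018,.04),S)
show("mat top",box(X,.28,.62,-.36,-.17,.0015,.0045)&(im[...,2]-im[...,0]>25))
show("wedge top",box(X,.3,.56,.28,.45,.003,.06)&(im[...,2]-im[...,0]>15)); show("wedge tab",box(X,.3,.56,.28,.45,.04,.06))
sm=cv2.imread("pics/side0.png").astype(int)
show("wedge tab side",box(S,.3,.56,.28,.45,.035,.06),S)
show("boardL",box(X,.56,.85,.085,.14,.122,.14)); show("boardR",box(X,.56,.85,-.2,-.155,.122,.14))
show("boardR side",box(S,.56,.85,-.2,-.155,.122,.14),S)
m=box(X,.48,.625,-.16,.09,.122,.14); show("flap",m); 
for i,(y0,y1) in enumerate([(.03,.09),(-.03,.028),(-.095,-.035),(-.155,-.095)]):
    m=box(X,.66,.8,y0,y1,.055,.075)&(im[...,2]-im[...,0]>25); show(f"pot{i+1}",m); show("  side",box(S,.66,.8,y0,y1,.055,.075),S) if box(S,.66,.8,y0,y1,.055,.075).sum()>10 else 0
E
```

```text
therm top 828 c [ 0.494 -0.279] size (68.57484436035156, 230.77027893066406) ang 69.05191040039062 
 [[0.37400001287460327, -0.27000001072883606], [0.5889999866485596, -0.35199999809265137], [0.6140000224113464, -0.2879999876022339], [0.39800000190734863, -0.20600000023841858]] z 0.027328913739037064
therm side 707 c [ 0.459 -0.268] size (39.07407760620117, 160.0729217529297) ang 83.07987976074219 
 [[0.37700000405311584, -0.27799999713897705], [0.5360000133514404, -0.296999990940094], [0.5410000085830688, -0.257999986410141], [0.38199999928474426, -0.23899999260902405]] z 0.025777845322070503
mat top 975 c [ 0.456 -0.27 ] size (199.50814819335938, 89.7842025756836) ang 2.4152448177337646 
 [[0.3540000021457672, -0.2290000021457672], [0.3580000102519989, -0.3190000057220459], [0.5569999814033508, -0.3109999895095825], [0.5529999732971191, -0.22100000083446503]] z 0.003089385890627794
wedge top 786 c [0.443 0.369] size (159.11346435546875, 33.94721221923828) ang 25.183582305908203 
 [[0.36399999260902405, 0.3499999940395355], [0.3779999911785126, 0.3199999928474426], [0.52200001478195
[... 3161 characters left out ...]
08799999952316284], [0.7480000257492065, -0.04100000113248825], [0.7020000219345093, -0.03799999877810478]] z 0.06663348972454608
  side 27 c [ 0.74 -0.05] size (19.03272819519043, 73.47962188720703) ang 89.23595428466797 
 [[0.703000009059906, -0.05900000035762787], [0.7770000100135803, -0.05999999865889549], [0.7770000100135803, -0.04100000113248825], [0.7039999961853027, -0.03999999910593033]] z 0.06567924835787076
pot4 232 c [ 0.709 -0.122] size (46.28070068359375, 46.12348175048828) ang 40.12237548828125 
 [[0.6759999990463257, -0.11999999731779099], [0.7059999704360962, -0.1550000011920929], [0.7409999966621399, -0.125], [0.7120000123977661, -0.09000000357627869]] z 0.06678787801414898
```

```bash
cat >> h.py <<'E'
from scipy.spatial.transform import Rotation as Ro
def tool():
    s=observe(); return np.array(s["tool_pos"]),Ro.from_euler("xyz",s["tool_rot"]).as_matrix(),s
def go(pts,yaw=None):
    """units for the listed world TCP points; yaw = jaw direction in world, degrees (mod 180)"""
    p,R,s=tool(); j=np.degrees(np.arctan2(R[1,1],R[0,1]))
    print("tcp",p.round(4),"jaw",j.round(1),"down",R[:,0].round(3),"F",np.round(s["contact_force"],1),"open",round(s["opening"],4),"t",round(s["time"],2),"q6",s["qpos"][5].round(2))
    if yaw is not None:
        d=(yaw-j+90)%180-90; print("roll units",round(-d/10*np.sign(-R[2,0]),3))
    for q in pts: print("tx,ty,tz",((np.array(q)-p)@R/.04).round(3))
E
python3 - <<'E'
from h import *
go([(.568,-.106,.25),(.568,-.106,.11)],0)
E
```

```text
tcp [0.1979 0.486  0.2511] jaw 67.8 down [-0.001 -0.001 -1.   ] F [-0.7  0.6 -0.1] open 0.0918 t 0.1 q6 -0.15
roll units 6.784
tx,ty,tz [  0.039 -10.215  14.152]
tx,ty,tz [  3.539 -10.211  14.153]
```

```bash
python3 -m crank '[{"fingers":-1,"tx":0,"ty":-5.1,"tz":7.1,"roll":3.4},{"fingers":-1,"tx":0,"ty":-5.1,"tz":7.1,"roll":3.4},{"fingers":-1,"tx":0,"ty":-5.1,"tz":7.1,"roll":3.4},{"fingers":-1,"tx":0,"ty":-5.1,"tz":7.1,"roll":3.4},{"fingers":-1,"tx":0,"ty":-5.1,"tz":7.1,"roll":6.78},{"fingers":-1,"tx":0,"ty":-10.2,"tz":14.15,"roll":6.78},{"fingers":-1,"tx":0,"ty":-10.2,"tz":14.15,"roll":6.78},{"fingers":-1,"tx":0,"ty":-10.2,"tz":14.15,"roll":6.78}]' 20
python3 - <<'E'
from h import *
go([(.568,-.106,.25),(.568,-.106,.11)],0)
E
```

```text
time: 1.1
tool_pos: [0.4643, 0.0607, 0.2516]
tool_rot: [-2.949, 1.57, 1.761]
contact_force: [1.4, 0.9, 0.1]
opening: 0.0161
tcp [0.4643 0.0607 0.2516] jaw -0.1 down [-0.  0. -1.] F [1.4 0.9 0.1] open 0.0161 t 1.1 q6 -0.03
roll units -0.013
tx,ty,tz [0.039 2.603 4.16 ]
tx,ty,tz [3.539 2.604 4.161]
```

```bash
python3 -m crank '[{"fingers":-1,"tx":0,"ty":2.6,"tz":4.16,"roll":0},{"fingers":-1,"tx":0,"ty":2.6,"tz":4.16,"roll":0},{"fingers":-1,"tx":0,"ty":2.6,"tz":4.16,"roll":0},{"fingers":-1,"tx":0,"ty":2.6,"tz":4.16,"roll":0},{"fingers":-1,"tx":0.5,"ty":2.6,"tz":4.16,"roll":0},{"fingers":-1,"tx":0.5,"ty":2.6,"tz":4.16,"roll":0},{"fingers":-1,"tx":0.5,"ty":2.6,"tz":4.16,"roll":0},{"fingers":-1,"tx":0.5,"ty":2.6,"tz":4.16,"roll":0}]'
python3 - <<'E'
from h import *
go([(.568,-.106,.11)])
h=np.array([.632,.110])
for f in np.linspace(.6,1.62,14): print(f.round(2),(h+.21*np.array([-np.sin(f),-np.cos(f)])+.022*np.array([np.cos(f),-np.sin(f)])).round(3))
E
```

```text
time: 2.1
tool_pos: [0.5679, -0.1033, 0.2327]
tool_rot: [1.345, 1.569, -0.224]
contact_force: [0.3, -0.0, 0.6]
opening: 0.0004
tcp [ 0.5679 -0.1033  0.2327] jaw 0.1 down [ 0.001 -0.    -1.   ] F [ 0.3 -0.   0.6] open 0.0004 t 2.1 q6 -0.31
tx,ty,tz [ 3.067e+00 -2.000e-03  6.700e-02]
0.6 [ 0.532 -0.076]
0.68 [ 0.517 -0.067]
0.76 [ 0.504 -0.058]
0.84 [ 0.491 -0.047]
0.91 [ 0.479 -0.036]
0.99 [ 0.468 -0.023]
1.07 [ 0.458 -0.01 ]
1.15 [0.449 0.004]
1.23 [0.442 0.019]
1.31 [0.435 0.034]
1.38 [0.43 0.05]
1.46 [0.426 0.066]
1.54 [0.423 0.082]
1.62 [0.421 0.098]
```

```bash
python3 -m crank '[{"fingers":-1,"tx":1.5,"ty":0,"tz":0,"roll":0},{"fingers":-1,"tx":3.05,"ty":0,"tz":0,"roll":0},{"fingers":-1,"tx":3.05,"ty":0,"tz":0,"roll":0},{"fingers":-1,"tx":3.05,"ty":0,"tz":0,"roll":0},{"fingers":-1,"tx":3.05,"ty":-0.45,"tz":-0.35,"roll":0},{"fingers":-1,"tx":3.05,"ty":-0.9,"tz":-0.68,"roll":0},{"fingers":-1,"tx":3.05,"ty":-1.25,"tz":-0.9,"roll":0},{"fingers":-1,"tx":3.05,"ty":-1.6,"tz":-1.13,"roll":0}]'
python3 -m crank '[{"fingers":-1,"tx":0,"ty":-0.3,"tz":-0.27,"roll":0},{"fingers":-1,"tx":0,"ty":-0.63,"tz":-0.55,"roll":0},{"fingers":-1,"tx":0,"ty":-0.9,"tz":-0.87,"roll":0},{"fingers":-1,"tx":0,"ty":-1.15,"tz":-1.2,"roll":0},{"fingers":-1,"tx":0,"ty":-1.35,"tz":-1.55,"roll":0},{"fingers":-1,"tx":0,"ty":-1.55,"tz":-1.92,"roll":0},{"fingers":-1,"tx":0,"ty":-1.7,"tz":-2.3,"roll":0},{"fingers":-1,"tx":0,"ty":-1.85,"tz":-2.7,"roll":0}]'
python3 - <<'E'
from h import *
go([(.426,.066,.11),(.423,.082,.11),(.421,.098,.11)])
E
```

```text
time: 3.1
tool_pos: [0.5057, -0.0588, 0.1134]
tool_rot: [1.322, 1.563, -0.248]
contact_force: [0.5, -0.1, 0.5]
opening: 0.0005
time: 4.1
tool_pos: [0.4293, 0.0504, 0.1097]
tool_rot: [2.471, 1.571, 0.901]
contact_force: [0.7, -0.8, 0.3]
opening: 0.0003
tcp [0.4293 0.0504 0.1097] jaw 0.0 down [ 0.  0. -1.] F [ 0.7 -0.8  0.3] open 0.0003 t 4.1 q6 -0.06
tx,ty,tz [-0.008 -0.082 -0.389]
tx,ty,tz [-0.008 -0.157 -0.789]
tx,ty,tz [-0.008 -0.206 -1.189]
```

Push on slowly to about 1.6 rad, back off, rise, and look.

```bash
python3 -m crank '[{"fingers":-1,"tx":0,"ty":-0.05,"tz":-0.25,"roll":0},{"fingers":-1,"tx":0,"ty":-0.1,"tz":-0.5,"roll":0},{"fingers":-1,"tx":0,"ty":-0.15,"tz":-0.75,"roll":0},{"fingers":-1,"tx":0,"ty":-0.18,"tz":-0.95,"roll":0},{"fingers":-1,"tx":0,"ty":-0.2,"tz":-1.15,"roll":0},{"fingers":-1,"tx":0,"ty":-0.2,"tz":-1.25,"roll":0},{"fingers":-1,"tx":0,"ty":-0.2,"tz":-1.25,"roll":0},{"fingers":-1,"tx":0,"ty":-0.2,"tz":-0.5,"roll":0}]'
python3 -m crank '[{"fingers":-1,"tx":0,"ty":0,"tz":0.5,"roll":0},{"fingers":-1,"tx":-1.5,"ty":0,"tz":0.5,"roll":0},{"fingers":-1,"tx":-3,"ty":0,"tz":0.5,"roll":0},{"fingers":0,"tx":-4,"ty":0,"tz":0.5,"roll":0},{"fingers":0,"tx":-4,"ty":0,"tz":2,"roll":0},{"fingers":0,"tx":-4,"ty":0,"tz":3,"roll":0},{"fingers":0,"tx":-4,"ty":0,"tz":4,"roll":0},{"fingers":0,"tx":-4,"ty":0,"tz":4,"roll":0}]'
python3 - <<'E'
from h import *
np.set_printoptions(precision=3,suppress=True)
im,d=snap("top","top1"); X=cloud("top",d); sm,sd=snap("side","side1")
def show(n,m,X=X): r=rect(X,m); print(n,r[2],"c",np.array(r[0][0])/1000,"size",r[0][1],"ang",r[0][2],"z",np.median(X[m][:,2]))
show("flap",box(X,.33,.6,.05,.2,.122,.14)); print(np.polyfit(*X[box(X,.36,.58,.05,.2,.125,.14)][:,:2].T,1))
im=im.astype(int); show("wedge",box(X,.28,.58,.25,.47,.003,.06)&(im[...,0]-im[...,2]>15)); show("tab",box(X,.28,.58,.25,.47,.04,.06))
show("therm",box(X,.3,.56,-.34,-.2,.018,.04))
go([])
E
```

```text
time: 5.1
tool_pos: [0.4217, 0.0699, 0.1097]
tool_rot: [2.434, 1.57, 0.866]
contact_force: [0.3, -0.5, 0.7]
opening: 0.0004
time: 6.1
tool_pos: [0.4215, -0.0928, 0.2695]
tool_rot: [-0.9, 1.57, -2.474]
contact_force: [0.8, 1.2, -0.3]
opening: 0.044
flap 589 c [0.48  0.116] size (12.837210655212402, 237.19873046875) ang 87.55235290527344 z 0.13185172075190799
[-0.043  0.136]
wedge 795 c [0.442 0.372] size (158.9791717529297, 40.207115173339844) ang 25.105552673339844 z 0.013086468030042653
tab 87 c [0.379 0.338] size (16.14474105834961, 33.112998962402344) ang 25.71602439880371 z 0.04724235465834803
therm 707 c [ 0.47  -0.266] size (35.05152130126953, 143.87425231933594) ang 84.4747085571289 z 0.027222451581499718
tcp [ 0.421 -0.091  0.27 ] jaw -0.0 down [-0.     0.001 -1.   ] F [-1.  -0.4  0.6] open 0.0455 t 6.2 q6 -0.39
```

View pics/top1.png

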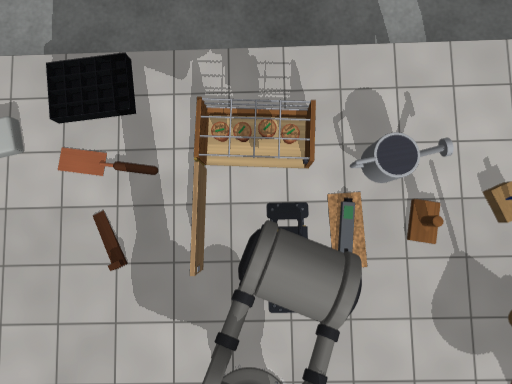

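```bash
python3 - <<'E'
from h import *
go([(.379,.338,.26)],-64.6)
E
python3 -m crank '[{"fingers":0.4,"tx":0,"ty":-1,"tz":-10.7,"roll":6.5},{"fingers":0.4,"tx":0,"ty":-1.03,"tz":-10.7,"roll":6.5},{"fingers":0.4,"tx":0,"ty":-1.03,"tz":-10.7,"roll":6.5},{"fingers":0.4,"tx":0,"ty":-1.03,"tz":-10.7,"roll":6.5},{"fingers":0.4,"tx":0,"ty":-1.03,"tz":-10.7,"roll":6.5},{"fingers":0.4,"tx":0,"ty":-1.03,"tz":-10.7,"roll":6.5},{"fingers":0.4,"tx":0,"ty":-1.03,"tz":-10.7,"roll":6.5},{"fingers":0.4,"tx":0,"ty":-1.03,"tz":-10.7,"roll":6.5}]'
python3 - <<'E'
from h import *
go([(.379,.338,.1),(.379,.338,.036)],-64.6)
E
```

```text
tcp [ 0.4214 -0.0906  0.2695] jaw -0.0 down [-0.     0.001 -1.   ] F [-1.  -0.4  0.6] open 0.0455 t 6.2 q6 -0.39
roll units 6.455
tx,ty,tz [  0.247  -1.07  -10.715]
time: 7.2
tool_pos: [0.3794, 0.3349, 0.2699]
tool_rot: [-2.878, 1.57, 0.699]
contact_force: [1.3, -0.8, 0.5]
opening: 0.0642
tcp [0.3794 0.3349 0.2699] jaw -65.1 down [ 0.  0. -1.] F [ 1.3 -0.8  0.5] open 0.0642 t 7.2 q6 1.71
roll units -0.046
tx,ty,tz [ 4.248 -0.074 -0.023]
tx,ty,tz [ 5.848 -0.074 -0.022]
```

```bash
python3 -m crank '[{"fingers":0.4,"tx":1.5,"ty":-0.04,"tz":0,"roll":0},{"fingers":0.4,"tx":3,"ty":-0.04,"tz":0,"roll":0},{"fingers":0.4,"tx":4,"ty":-0.04,"tz":0,"roll":0},{"fingers":0.4,"tx":4.6,"ty":-0.04,"tz":0,"roll":0},{"fingers":0.4,"tx":5.2,"ty":-0.04,"tz":0,"roll":0},{"fingers":0.4,"tx":5.8,"ty":-0.04,"tz":0,"roll":0},{"fingers":0.4,"tx":5.8,"ty":-0.04,"tz":0,"roll":0},{"fingers":0.4,"tx":5.8,"ty":-0.04,"tz":0,"roll":0}]'
python3 - <<'E'
from h import *
go([(.379,.338,.036)],-64.6)
im,d=snap("side","side2"); X=cloud("side",d); print(rect(X,box(X,.28,.56,.28,.45,.012,.03)))
cv2.imwrite("pics/c3.png",cv2.resize(im[110:200,140:230,::-1],None,fx=5,fy=5,interpolation=cv2.INTER_CUBIC))
E
```

```text
time: 8.2
tool_pos: [0.38, 0.3346, 0.0385]
tool_rot: [-2.845, 1.57, 0.735]
contact_force: [-0.0, -0.2, 0.3]
opening: 0.0643
tcp [0.38   0.3346 0.0385] jaw -64.9 down [ 0.001  0.001 -1.   ] F [-0.  -0.2  0.3] open 0.0643 t 8.2 q6 1.7
roll units -0.031
tx,ty,tz [ 0.062 -0.088 -0.014]
(((391.9649658203125, 361.45208740234375), (115.0164794921875, 75.82322692871094), 51.214080810546875), array([[0.3263893 , 0.34037316],
       [0.3854929 , 0.2928766 ],
       [0.45754063, 0.38253102],
       [0.39843705, 0.43002757]], dtype=float32), np.int64(64))
```

View pics/c3.png

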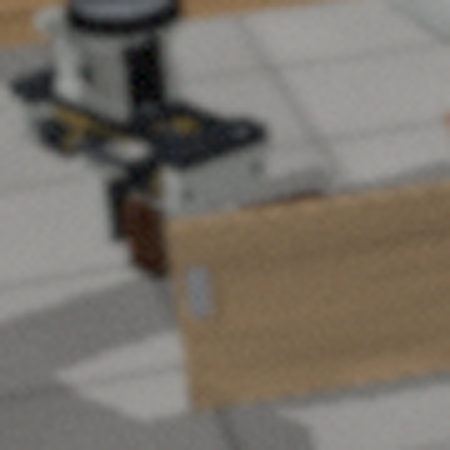

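The crop shows the wedge tab between the open fingers. I close with 50 N, then lift.

```bash
python3 -m crank '[{"fingers":0.4,"tx":0.05,"ty":-0.08,"tz":0,"roll":0},{"fingers":-1,"tx":0.05,"ty":-0.08,"tz":0,"roll":0},{"fingers":-1,"tx":0.05,"ty":-0.08,"tz":0,"roll":0},{"fingers":-1,"tx":0.05,"ty":-0.08,"tz":0,"roll":0},{"fingers":-1,"tx":0.05,"ty":-0.08,"tz":0,"roll":0},{"fingers":-1,"tx":0.05,"ty":-0.08,"tz":0,"roll":0},{"fingers":-1,"tx":0.05,"ty":-0.08,"tz":0,"roll":0},{"fingers":-1,"tx":-0.3,"ty":-0.08,"tz":0,"roll":0}]' 50
python3 -m crank '[{"fingers":-1,"tx":-0.5,"ty":0,"tz":0,"roll":0},{"fingers":-1,"tx":-1,"ty":0,"tz":0,"roll":0},{"fingers":-1,"tx":-1.5,"ty":0,"tz":0,"roll":0},{"fingers":-1,"tx":-2.2,"ty":0,"tz":0,"roll":0},{"fingers":-1,"tx":-3,"ty":0,"tz":0,"roll":0},{"fingers":-1,"tx":-4,"ty":0,"tz":0,"roll":0},{"fingers":-1,"tx":-4.9,"ty":0,"tz":0,"roll":0},{"fingers":-1,"tx":-4.9,"ty":0,"tz":0,"roll":0}]'
python3 - <<'E'
from h import *
go([(.395,-.06,.235),(.395,-.06,.04)],-6)
im,d=snap("top","top3"); X=cloud("top",d); p,_,_=tool(); im=im.astype(int)
m=box(X,.35,.6,.28,.46,.12,.26)&(im[...,0]-im[...,2]>15); r=rect(X,m); print(r)
Y=X[m]; t=(Y[:,:2]-p[:2])@np.array([.904,.427]); print(np.polyfit(t,Y[:,2],1),t.min(),t.max())
E
```

```text
time: 9.25
tool_pos: [0.3781, 0.3362, 0.0493]
tool_rot: [0.152, 1.568, -2.552]
contact_force: [0.8, 0.2, -1.4]
opening: 0.0314
time: 10.25
tool_pos: [0.3798, 0.3373, 0.2491]
tool_rot: [-3.008, 1.564, 0.57]
contact_force: [0.0, 0.8, -1.4]
opening: 0.032
tcp [0.3798 0.3373 0.2491] jaw -65.0 down [ 0.006  0.004 -1.   ] F [ 0.   0.8 -1.4] open 0.032 t 10.25 q6 1.71
roll units -5.896
tx,ty,tz [0.319 9.161 3.862]
tx,ty,tz [5.194 9.166 3.894]
(((467.9066162109375, 380.6524658203125), (107.8908920288086, 33.495914459228516), 26.134632110595703), array([[0.4120993 , 0.37192616],
       [0.42685363, 0.3418548 ],
       [0.52371395, 0.3893788 ],
       [0.5089596 , 0.41945013]], dtype=float32), np.int64(784))
[-0.1016002   0.23368651] 0.04548662719737656 0.153231307666507
```

```bash
python3 -m crank '[{"fingers":-1,"tx":0,"ty":1.3,"tz":0.55,"roll":-0.8},{"fingers":-1,"tx":0,"ty":2.6,"tz":1.1,"roll":-1.7},{"fingers":-1,"tx":0,"ty":3.9,"tz":1.65,"roll":-2.5},{"fingers":-1,"tx":0,"ty":5.2,"tz":2.2,"roll":-3.4},{"fingers":-1,"tx":0,"ty":6.5,"tz":2.8,"roll":-4.2},{"fingers":-1,"tx":0,"ty":7.8,"tz":3.4,"roll":-5},{"fingers":-1,"tx":0,"ty":9.3,"tz":4,"roll":-5.9},{"fingers":-1,"tx":0,"ty":9.3,"tz":4,"roll":-5.9}]'
python3 - <<'E'
from h import *
go([(.395,-.075,.24),(.395,-.075,.036)],-6)
E
```

```text
time: 11.3
tool_pos: [0.3903, -0.0701, 0.2445]
tool_rot: [-1.676, 1.568, 2.931]
contact_force: [-0.3, -0.3, -1.5]
opening: 0.032
tcp [ 0.3903 -0.0701  0.2445] jaw -6.0 down [-0.002  0.001 -1.   ] F [-0.3 -0.3 -1.5] open 0.032 t 11.3 q6 -0.27
roll units 0.002
tx,ty,tz [0.112 0.129 0.109]
tx,ty,tz [5.212 0.142 0.11 ]
```

```bash
python3 -m crank '[{"fingers":-1,"tx":1.2,"ty":0.13,"tz":0.11,"roll":0},{"fingers":-1,"tx":2.4,"ty":0.13,"tz":0.11,"roll":0},{"fingers":-1,"tx":3.4,"ty":0.13,"tz":0.11,"roll":0},{"fingers":-1,"tx":4.2,"ty":0.13,"tz":0.11,"roll":0},{"fingers":-1,"tx":4.7,"ty":0.13,"tz":0.11,"roll":0},{"fingers":-1,"tx":5.0,"ty":0.13,"tz":0.11,"roll":0},{"fingers":-1,"tx":5.15,"ty":0.13,"tz":0.11,"roll":0},{"fingers":-1,"tx":5.15,"ty":0.13,"tz":0.11,"roll":0}]'
python3 - <<'E'
from h import *
go([(.395,-.075,.036),(.4,-.02,.036),(.407,.043,.036)],-6)
im,d=snap("side","side4"); X=cloud("side",d)
cv2.imwrite("pics/c4.png",cv2.resize(im[130:270,160:330,::-1],None,fx=4,fy=4,interpolation=cv2.INTER_CUBIC))
E
```

```text
time: 12.3
tool_pos: [0.3959, -0.0729, 0.0397]
tool_rot: [-2.099, 1.57, 2.509]
contact_force: [0.2, -0.2, -1.9]
opening: 0.0313
tcp [ 0.3959 -0.0729  0.0397] jaw -6.0 down [-0.  0. -1.] F [ 0.2 -0.2 -1.9] open 0.0313 t 12.3 q6 -0.27
roll units 0.004
tx,ty,tz [ 0.092 -0.017  0.055]
tx,ty,tz [ 0.092 -0.036 -1.326]
tx,ty,tz [ 0.092 -0.025 -2.911]
```

View pics/c4.png

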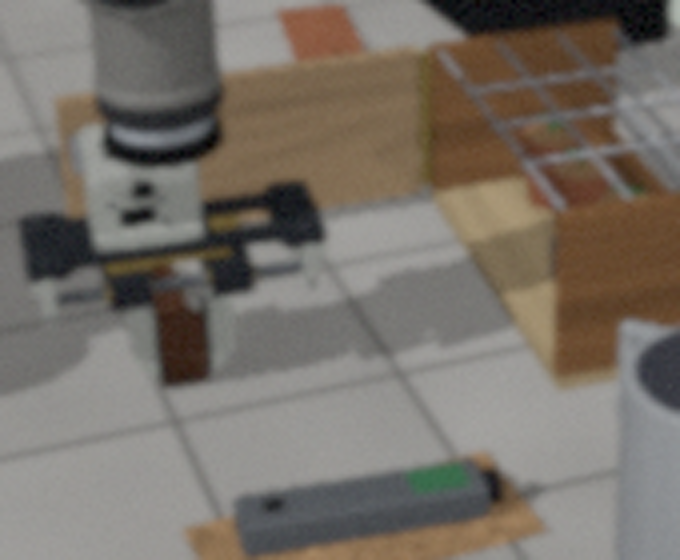

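The wedge hangs just above the bench, pointing at the open flap. I lower it about 4 mm and advance it under the flap.

```bash
python3 -m crank '[{"fingers":-1,"tx":0.08,"ty":0,"tz":0,"roll":0},{"fingers":-1,"tx":0.1,"ty":0,"tz":0,"roll":0},{"fingers":-1,"tx":0.1,"ty":0,"tz":-0.3,"roll":0},{"fingers":-1,"tx":0.1,"ty":0,"tz":-0.6,"roll":0},{"fingers":-1,"tx":0.1,"ty":0,"tz":-0.9,"roll":0},{"fingers":-1,"tx":0.1,"ty":0,"tz":-1.2,"roll":0},{"fingers":-1,"tx":0.1,"ty":0,"tz":-1.5,"roll":0},{"fingers":-1,"tx":0.1,"ty":0,"tz":-1.5,"roll":0}]'
python3 - <<'E'
from h import *
go([(.407,.043,.036)],-6)
E
```

```text
time: 13.35
tool_pos: [0.4023, -0.0123, 0.0358]
tool_rot: [2.897, 1.57, 1.223]
contact_force: [-0.0, 1.3, 1.2]
opening: 0.0316
tcp [ 0.4023 -0.0123  0.0358] jaw -5.9 down [ 0.  0. -1.] F [-0.   1.3  1.2] open 0.0316 t 13.35 q6 -0.12
roll units 0.012
tx,ty,tz [-0.005 -0.024 -1.386]
```

```bash
python3 -m crank '[{"fingers":-1,"tx":0,"ty":0,"tz":-0.2,"roll":0},{"fingers":-1,"tx":0,"ty":0,"tz":-0.4,"roll":0},{"fingers":-1,"tx":0,"ty":0,"tz":-0.6,"roll":0},{"fingers":-1,"tx":0,"ty":0,"tz":-0.8,"roll":0},{"fingers":-1,"tx":0,"ty":0,"tz":-0.95,"roll":0},{"fingers":-1,"tx":0,"ty":0,"tz":-1.1,"roll":0},{"fingers":-1,"tx":0,"ty":0,"tz":-1.2,"roll":0},{"fingers":-1,"tx":0,"ty":0,"tz":-1.2,"roll":0}]'
python3 - <<'E'
from h import *
go([(.407,.043,.036)],-6)
E
```

```text
time: 14.35
tool_pos: [0.4072, 0.035, 0.0358]
tool_rot: [2.968, 1.57, 1.293]
contact_force: [-0.5, 1.9, 4.0]
opening: 0.0317
tcp [0.4072 0.035  0.0358] jaw -6.0 down [ 0.     0.001 -1.   ] F [-0.5  1.9  4. ] open 0.0317 t 14.35 q6 0.0
roll units 0.004
tx,ty,tz [-0.005 -0.027 -0.199]
```

```bash
python3 -m crank '[{"fingers":-1,"tx":0,"ty":0,"tz":-0.05,"roll":0},{"fingers":-1,"tx":0,"ty":0,"tz":-0.1,"roll":0},{"fingers":-1,"tx":0,"ty":0,"tz":-0.15,"roll":0},{"fingers":-1,"tx":0,"ty":0,"tz":-0.2,"roll":0},{"fingers":-1,"tx":0,"ty":0,"tz":-0.2,"roll":0},{"fingers":-1,"tx":0,"ty":0,"tz":-0.25,"roll":0},{"fingers":-1,"tx":0,"ty":0,"tz":-0.25,"roll":0},{"fingers":-1,"tx":0,"ty":0,"tz":-0.25,"roll":0}]'
python3 -m crank '[{"fingers":-1,"tx":0,"ty":0,"tz":-0.05,"roll":0},{"fingers":-1,"tx":0,"ty":0,"tz":-0.1,"roll":0},{"fingers":-1,"tx":0,"ty":0,"tz":-0.1,"roll":0},{"fingers":-1,"tx":0,"ty":0,"tz":-0.1,"roll":0},{"fingers":-1,"tx":0,"ty":0,"tz":-0.1,"roll":0},{"fingers":-1,"tx":0,"ty":0,"tz":-0.1,"roll":0},{"fingers":-1,"tx":0,"ty":0,"tz":-0.1,"roll":0},{"fingers":-1,"tx":0,"ty":0,"tz":-0.1,"roll":0}]'
python3 - <<'E'
from h import *
go([(.407,.043,.036)],-6)
E
```

```text
time: 15.35
tool_pos: [0.4082, 0.0442, 0.0358]
tool_rot: [-0.565, 1.571, -2.24]
contact_force: [-1.6, -4.8, 5.6]
opening: 0.0313
time: 16.35
tool_pos: [0.4087, 0.0483, 0.0358]
tool_rot: [1.924, 1.571, 0.25]
contact_force: [-0.9, -4.0, 5.5]
opening: 0.0319
tcp [0.4087 0.0483 0.0358] jaw -6.0 down [ 0.  0. -1.] F [-0.9 -4.   5.5] open 0.0319 t 16.35 q6 0.03
roll units 0.003
tx,ty,tz [-0.006 -0.028  0.136]
```

```bash
python3 -m crank '[{"fingers":-1,"tx":0,"ty":0,"tz":-0.05,"roll":0},{"fingers":-1,"tx":0,"ty":0,"tz":-0.1,"roll":0},{"fingers":-1,"tx":0,"ty":0,"tz":-0.1,"roll":0},{"fingers":-1,"tx":0,"ty":0,"tz":-0.1,"roll":0},{"fingers":-1,"tx":0,"ty":0,"tz":-0.1,"roll":0},{"fingers":-1,"tx":0,"ty":0,"tz":-0.1,"roll":0},{"fingers":-1,"tx":0,"ty":0,"tz":-0.1,"roll":0},{"fingers":-1,"tx":0,"ty":0,"tz":-0.1,"roll":0}]'
python3 -m crank '[{"fingers":-1,"tx":0,"ty":0,"tz":-0.05,"roll":0},{"fingers":-1,"tx":0,"ty":0,"tz":-0.1,"roll":0},{"fingers":-1,"tx":0,"ty":0,"tz":-0.1,"roll":0},{"fingers":-1,"tx":0,"ty":0,"tz":-0.1,"roll":0},{"fingers":-1,"tx":0,"ty":0,"tz":-0.1,"roll":0},{"fingers":-1,"tx":0,"ty":0,"tz":-0.1,"roll":0},{"fingers":-1,"tx":0,"ty":0,"tz":-0.1,"roll":0},{"fingers":-1,"tx":0,"ty":0,"tz":-0.1,"roll":0}]'
python3 - <<'E'
from h import *
im,d=snap("top","t5"); X=cloud("top",d); Y=X[box(X,.44,.58,.05,.2,.125,.14)]; print(len(Y),np.polyfit(*Y[:,:2].T,1))
im,d=snap("side","s5"); X=cloud("side",d); Y=X[box(X,.36,.58,.05,.2,.125,.14)]; print(len(Y),np.polyfit(*Y[:,:2].T,1))
go([(.407,.043,.036)],-6)
E
```

```text
time: 17.35
tool_pos: [0.4091, 0.0523, 0.0358]
tool_rot: [1.989, 1.571, 0.314]
contact_force: [-1.4, -4.2, 4.7]
opening: 0.0318
time: 18.35
tool_pos: [0.4095, 0.0548, 0.0358]
tool_rot: [-0.033, 1.569, -1.707]
contact_force: [-1.6, -17.9, 6.4]
opening: 0.0316
319 [-0.13605037  0.19501966]
160 [-0.10904681  0.177139  ]
tcp [0.4095 0.0548 0.0358] jaw -5.9 down [-0.    -0.002 -1.   ] F [ -2.5 -18.3   5.9] open 0.0319 t 18.45 q6 0.05
roll units 0.007
tx,ty,tz [-0.005 -0.032  0.299]
```

```bash
python3 -m crank '[{"fingers":-1,"tx":0,"ty":0,"tz":-0.04,"roll":0},{"fingers":-1,"tx":0,"ty":0,"tz":-0.08,"roll":0},{"fingers":-1,"tx":0,"ty":0,"tz":-0.08,"roll":0},{"fingers":-1,"tx":0,"ty":0,"tz":-0.08,"roll":0},{"fingers":-1,"tx":0,"ty":0,"tz":-0.08,"roll":0},{"fingers":-1,"tx":0,"ty":0,"tz":-0.08,"roll":0},{"fingers":-1,"tx":0,"ty":0,"tz":-0.08,"roll":0},{"fingers":-1,"tx":0,"ty":0,"tz":-0.08,"roll":0}]'
```

```text
time: 19.45
tool_pos: [0.4096, 0.0561, 0.0358]
tool_rot: [-0.151, 1.566, -1.824]
contact_force: [-3.9, -35.6, 7.6]
opening: 0.0318
```

```bash
python3 -m crank '[{"fingers":0.3,"tx":0,"ty":0,"tz":0,"roll":0},{"fingers":0.3,"tx":0,"ty":0,"tz":0.1,"roll":0},{"fingers":0.3,"tx":0,"ty":0,"tz":0.15,"roll":0},{"fingers":0.3,"tx":0,"ty":0,"tz":0.15,"roll":0},{"fingers":0.3,"tx":-0.5,"ty":0,"tz":0.15,"roll":0},{"fingers":0.3,"tx":-1.5,"ty":0,"tz":0.15,"roll":0},{"fingers":0.3,"tx":-3,"ty":0,"tz":0.15,"roll":0},{"fingers":0.3,"tx":-5,"ty":0,"tz":0.15,"roll":0}]'
python3 -m crank '[{"fingers":0.3,"tx":-1,"ty":0,"tz":1,"roll":0},{"fingers":0.3,"tx":-1,"ty":0,"tz":2,"roll":0},{"fingers":0.3,"tx":-1,"ty":0,"tz":3.5,"roll":0},{"fingers":0.3,"tx":-1,"ty":0,"tz":5,"roll":0},{"fingers":0.3,"tx":-1,"ty":0,"tz":6,"roll":0},{"fingers":0.3,"tx":-1,"ty":0,"tz":6,"roll":0},{"fingers":0.3,"tx":-1,"ty":0,"tz":6,"roll":0},{"fingers":0.3,"tx":-1,"ty":0,"tz":6,"roll":0}]'
python3 - <<'E'
from h import *
im,d=snap("top","top6"); X=cloud("top",d); Y=X[box(X,.35,.58,.05,.2,.125,.14)]; print(len(Y),np.polyfit(*Y[:,:2].T,1))
m=box(X,.3,.5,-.02,.1,.04,.055); print("tab",rect(X,m)[0],m.sum())
im2,d2=snap("side","side6"); S=cloud("side",d2); Y=S[box(S,.36,.58,.05,.2,.125,.14)]; print(len(Y),np.polyfit(*Y[:,:2].T,1))
print("tabside",rect(S,box(S,.3,.5,-.02,.1,.035,.055))[0])
a=cv2.resize(im[150:280,170:300,::-1],None,fx=3,fy=3); b=cv2.resize(im2[110:240,160:290,::-1],None,fx=3,fy=3); cv2.imwrite("pics/c6.png",np.hstack([a,b]))
go([])
E
```

```text
time: 20.45
tool_pos: [0.4086, 0.0538, 0.2199]
tool_rot: [-1.862, 1.57, 2.746]
contact_force: [1.6, -0.0, 0.9]
opening: 0.0599
time: 21.45
tool_pos: [0.3844, -0.1839, 0.2582]
tool_rot: [-2.994, 1.57, 1.616]
contact_force: [-0.8, -0.5, -0.6]
opening: 0.0594
523 [-0.13766318  0.1959616 ]
tab ((408.7919921875, 57.058013916015625), (15.805350303649902, 30.486400604248047), 87.20671081542969) 79
205 [-0.13329336  0.18998983]
tabside ((407.5199279785156, 54.949806213378906), (24.789691925048828, 32.37916946411133), 81.80268096923828)
tcp [ 0.3845 -0.1841  0.2583] jaw -5.9 down [ 0.  0. -1.] F [-0.3 -0.4  0.5] open 0.0596 t 21.55 q6 -0.52
```

View pics/c6.png

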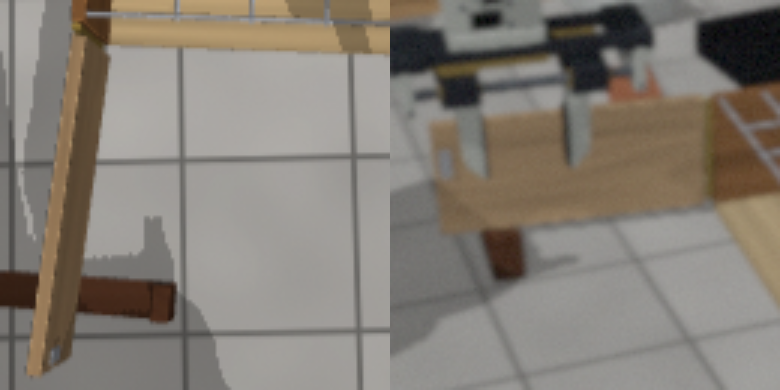

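The crop shows the wedge under the open flap, with its tab at (408,57) mm. The flap holds at the stop with the gripper away. Next I measure the thermometer as it lies now.

```bash
python3 - <<'E'
from h import *
np.set_printoptions(precision=4,suppress=True)
for n,t in(("top","top0"),("top","top6"),("side","side0"),("side","side6")):
    im=cv2.imread(f"pics/{t}.png").astype(int); d=np.load(f"pics/{t}.npy"); X=cloud(n,d)
    m=box(X,.34,.56,-.34,-.2,.021,.034); r=rect(X,m); 
    m2=m&(im[...,2]-im[...,0]<15); Y=X[m2][:,:2]; c=Y.mean(0); w,V=np.linalg.eigh(np.cov(Y.T)); v=V[:,1]*np.sign(V[0,1]); t_=(Y-c)@v; s=(Y-c)@[-v[1],v[0]]
    print(t,m.sum(),r[0],"grey",m2.sum(),"ang",np.degrees(np.arctan2(v[1],v[0])),"span t",np.percentile(t_,[1,99]),"s",np.percentile(s,[2,98]),"c",c, "mid",c+v*np.percentile(t_,[1,99]).mean()+np.array([-v[1],v[0]])*np.percentile(s,[2,98]).mean(), "z",np.median(X[m2][:,2]))
a=cv2.imread("pics/side6.png")[210:300,190:310]; b=cv2.imread("pics/top6.png")[180:285,310:385]
cv2.imwrite("pics/c7.png",np.hstack([cv2.resize(a,(560,420)),cv2.resize(b,(240,420))]))
E
```

```text
top0 786 ((461.46234130859375, -265.2475891113281), (34.89918518066406, 160.52328491210938), 84.34397888183594) grey 771 ang -5.81809551088762 span t [-0.0748  0.0782] s [-0.0164  0.0158] c [ 0.4582 -0.2642] mid [ 0.4598 -0.2647] z 0.027404448155665007
top6 323 ((482.92413330078125, -267.8583068847656), (34.84767532348633, 113.03738403320312), 84.17058563232422) grey 315 ang -6.691001323534698 span t [-0.0727  0.038 ] s [-0.0161  0.0155] c [ 0.5001 -0.2683] mid [ 0.4828 -0.2665] z 0.027453598332921825
side0 634 ((459.0653076171875, -267.9245910644531), (38.985137939453125, 160.06643676757812), 83.07987976074219) grey 628 ang -6.2817528088319765 span t [-0.0733  0.079 ] s [-0.015   0.0193] c [ 0.4534 -0.2699] mid [ 0.4565 -0.2681] z 0.026044142407236126
side6 628 ((458.8938903808594, -267.9698486328125), (40.36139678955078, 159.84954833984375), 83.88697052001953) grey 623 ang -6.007599076698901 span t [-0.0728  0.0799] s [-0.015   0.0185] c [ 0.453  -0.2697] mid [ 0.4567 -0.2683] z 0.02603460283485637
```

View pics/c7.png

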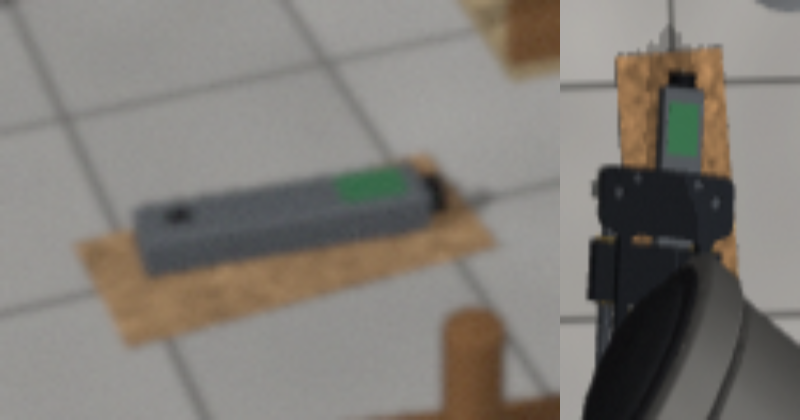

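The thermometer hasn't moved: centre (0.460,-0.2665), yaw -6°. I'll grasp 30 mm behind centre with the jaw at -96°.

```bash
python3 - <<'E'
from h import *
go([(.430,-.2634,.2)],84)
E
python3 -m crank '[{"fingers":0.5,"tx":0,"ty":0.5,"tz":1,"roll":1},{"fingers":0.5,"tx":0,"ty":0.93,"tz":2.08,"roll":2},{"fingers":0.5,"tx":0,"ty":0.93,"tz":2.08,"roll":3},{"fingers":0.5,"tx":0,"ty":0.93,"tz":2.08,"roll":4},{"fingers":0.5,"tx":0,"ty":0.93,"tz":2.08,"roll":5},{"fingers":0.5,"tx":0,"ty":0.93,"tz":2.08,"roll":6},{"fingers":0.5,"tx":0,"ty":0.93,"tz":2.08,"roll":7},{"fingers":0.5,"tx":0,"ty":0.93,"tz":2.08,"roll":8}]'
python3 - <<'E'
from h import *
go([(.430,-.2634,.1),(.430,-.2634,.032)],84)
E
```

```text
tcp [ 0.3845 -0.1841  0.2583] jaw -5.9 down [ 0.  0. -1.] F [-0.3 -0.4  0.5] open 0.0596 t 21.55 q6 -0.52
roll units -8.986
tx,ty,tz [1.457 1.334 1.856]
time: 22.55
tool_pos: [0.413, -0.271, 0.2582]
tool_rot: [-2.088, 1.571, 1.12]
contact_force: [0.5, 0.0, -0.4]
opening: 0.0688
tcp [ 0.413  -0.271   0.2582] jaw -86.2 down [ 0.  0. -1.] F [ 0.5  0.  -0.4] open 0.0688 t 22.55 q6 0.77
roll units 0.978
tx,ty,tz [ 3.956 -0.16  -0.437]
tx,ty,tz [ 5.656 -0.159 -0.437]
```

```bash
python3 -m crank '[{"fingers":0.5,"tx":0.5,"ty":-0.16,"tz":-0.44,"roll":0.97},{"fingers":0.5,"tx":2,"ty":-0.16,"tz":-0.44,"roll":0.97},{"fingers":0.5,"tx":3.3,"ty":-0.16,"tz":-0.44,"roll":0.97},{"fingers":0.5,"tx":4.3,"ty":-0.16,"tz":-0.44,"roll":0.97},{"fingers":0.5,"tx":5,"ty":-0.16,"tz":-0.44,"roll":0.97},{"fingers":0.5,"tx":5.45,"ty":-0.16,"tz":-0.44,"roll":0.97},{"fingers":0.5,"tx":5.63,"ty":-0.16,"tz":-0.44,"roll":0.97},{"fingers":0.5,"tx":5.63,"ty":-0.16,"tz":-0.44,"roll":0.97}]'
python3 - <<'E'
from h import *
go([(.430,-.2634,.032)],84)
im,d=snap("side","side8"); X=cloud("side",d); print(rect(X,box(X,.34,.56,-.34,-.2,.021,.03)))
E
```

```text
time: 23.55
tool_pos: [0.43, -0.2638, 0.0331]
tool_rot: [-1.081, 1.571, 1.963]
contact_force: [-0.4, 0.7, -0.2]
opening: 0.0689
tcp [ 0.43   -0.2638  0.0331] jaw -95.6 down [-0.  0. -1.] F [-0.4  0.7 -0.2] open 0.0689 t 23.55 q6 0.97
roll units 0.038
tx,ty,tz [ 0.026 -0.009  0.   ]
(((457.2922058105469, -284.9686584472656), (71.1904296875, 160.0938262939453), 84.63873291015625), array([[ 0.37426963, -0.31292894],
       [ 0.5336631 , -0.3278874 ],
       [ 0.5403148 , -0.25700837],
       [ 0.38092133, -0.24204993]], dtype=float32), np.int64(312))
```

Close (40 N) and lift, then measure the held pose.

```bash
python3 -m crank '[{"fingers":-1,"tx":0.02,"ty":0,"tz":0,"roll":0},{"fingers":-1,"tx":0.02,"ty":0,"tz":0,"roll":0},{"fingers":-1,"tx":0.02,"ty":0,"tz":0,"roll":0},{"fingers":-1,"tx":0.02,"ty":0,"tz":0,"roll":0},{"fingers":-1,"tx":0.02,"ty":0,"tz":0,"roll":0},{"fingers":-1,"tx":0.02,"ty":0,"tz":0,"roll":0},{"fingers":-1,"tx":0.02,"ty":0,"tz":0,"roll":0},{"fingers":-1,"tx":0.02,"ty":0,"tz":0,"roll":0}]' 40
python3 -m crank '[{"fingers":-1,"tx":-0.2,"ty":0,"tz":0,"roll":0},{"fingers":-1,"tx":-0.5,"ty":0,"tz":0,"roll":0},{"fingers":-1,"tx":-0.8,"ty":0,"tz":0,"roll":0},{"fingers":-1,"tx":-1.2,"ty":0,"tz":0,"roll":0},{"fingers":-1,"tx":-1.7,"ty":0,"tz":0,"roll":0},{"fingers":-1,"tx":-2,"ty":0,"tz":0,"roll":0},{"fingers":-1,"tx":-2,"ty":0,"tz":0,"roll":0},{"fingers":-1,"tx":-2,"ty":0,"tz":0,"roll":0}]'
python3 - <<'E'
from h import *
np.set_printoptions(precision=4,suppress=True)
go([]); p,R,_=tool()
for n in("top","side"):
    im,d=snap(n,n+"9"); X=cloud(n,d); f=im.astype(int)
    g=box(X,.4,.58,-.34,-.2,.07,.13)&(f[...,1]-f[...,0]>25)   # green display
    Y=X[g]; r=rect(X,g); print(n,"green",g.sum(),r[0],"z",np.median(Y[:,2]), "slope z/x",np.polyfit(Y[:,0],Y[:,2],1)[0])
    m=box(X,.4,.58,-.34,-.2,p[2]-.012,p[2]+.004); m&=abs(X[...,2]-p[2])<.012; Y=X[m]; q=Y[Y[:,0]>.475]; print("body",m.sum(),rect(X,m)[0],"plane",np.linalg.lstsq(np.c_[q,][:,:2]*1.0-[.5,-.27] if 0 else np.c_[q[:,0]-.5,q[:,1]+.27,np.ones(len(q))],q[:,2],rcond=None)[0])
cv2.imwrite("pics/c9.png",cv2.resize(cv2.imread("pics/side9.png")[180:290,190:320],None,fx=5,fy=5))
E
```

```text
time: 24.6
tool_pos: [0.4298, -0.2641, 0.0323]
tool_rot: [-2.227, 1.571, 0.816]
contact_force: [-1.2, 1.4, 4.9]
opening: 0.034
time: 25.6
tool_pos: [0.4294, -0.2639, 0.1118]
tool_rot: [-0.682, 1.57, 2.361]
contact_force: [0.0, -0.1, -1.9]
opening: 0.0335
tcp [ 0.4294 -0.2639  0.1118] jaw -95.7 down [-0.001  0.001 -1.   ] F [ 0.  -0.1 -1.9] open 0.0335 t 25.6 q6 0.97
top green 147 ((502.55560302734375, -269.4545593261719), (24.785602569580078, 33.69794464111328), 88.808349609375) z 0.1073412636289447 slope z/x -0.006626429657614139
body 405 ((503.26910400390625, -270.14697265625), (35.090518951416016, 72.9611587524414), 84.42595672607422) plane [-0.0376 -0.0059  0.1067]
side green 76 ((502.9771423339844, -274.8904113769531), (29.484878540039062, 30.102846145629883), 69.91917419433594) z 0.10610084792699898 slope z/x -0.03235818861647875
body 310 ((468.42724609375, -278.76385498046875), (52.439292907714844, 138.76344299316406), 85.45439910888672) plane [-0.0297  0.0958  0.1056]
```

View pics/c9.png

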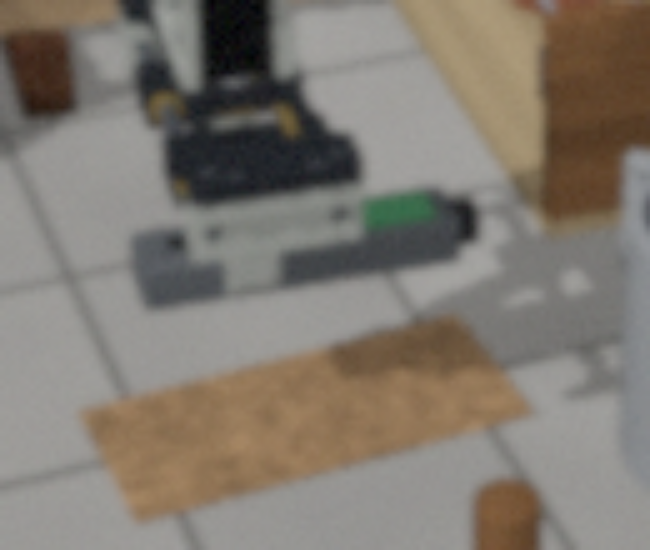

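The thermometer is held level (side crop: body from (140,270) to the lens at (465,220), slope matches the perspective). Now the approach to pot 1 at yaw 25°, away from the flap.

```bash
python3 - <<'E'
from h import *
go([(.46,-.062,.11),(.46,-.062,.0555),(.5287,-.0297,.0555)],-65)
E
```

```text
tcp [ 0.4294 -0.2638  0.1115] jaw -95.7 down [-0.001  0.001 -1.   ] F [-0.4  0.4 -1.5] open 0.0339 t 25.7 q6 0.97
roll units -3.067
tx,ty,tz [ 0.042 -5.097 -0.263]
tx,ty,tz [ 1.404 -5.096 -0.265]
tx,ty,tz [ 1.403 -6.069 -1.894]
```

```bash
python3 -m crank '[{"fingers":-1,"tx":0,"ty":-0.8,"tz":0,"roll":-0.5},{"fingers":-1,"tx":0,"ty":-1.6,"tz":-0.1,"roll":-1},{"fingers":-1,"tx":0,"ty":-2.5,"tz":-0.15,"roll":-1.5},{"fingers":-1,"tx":0,"ty":-3.4,"tz":-0.2,"roll":-2},{"fingers":-1,"tx":0.4,"ty":-4.3,"tz":-0.26,"roll":-2.5},{"fingers":-1,"tx":0.8,"ty":-5.1,"tz":-0.26,"roll":-3.07},{"fingers":-1,"tx":1.2,"ty":-5.1,"tz":-0.26,"roll":-3.07},{"fingers":-1,"tx":1.4,"ty":-5.1,"tz":-0.26,"roll":-3.07}]'
python3 - <<'E'
from h import *
go([(.5287,-.0297,.0555)],-65)
E
```

```text
time: 26.7
tool_pos: [0.4597, -0.0616, 0.0551]
tool_rot: [-0.758, 1.569, 2.821]
contact_force: [0.2, -0.6, -0.7]
opening: 0.0336
tcp [ 0.4597 -0.0616  0.0551] jaw -64.9 down [-0.002  0.001 -1.   ] F [ 0.2 -0.6 -0.7] open 0.0336 t 26.7 q6 0.83
roll units 0.008
tx,ty,tz [-0.012  0.008 -1.9  ]
```

```bash
python3 -m crank '[{"fingers":-1,"tx":0,"ty":0,"tz":-0.3,"roll":0},{"fingers":-1,"tx":0,"ty":0,"tz":-0.7,"roll":0},{"fingers":-1,"tx":0,"ty":0,"tz":-1.1,"roll":0},{"fingers":-1,"tx":0,"ty":0,"tz":-1.5,"roll":0},{"fingers":-1,"tx":0,"ty":0,"tz":-1.75,"roll":0},{"fingers":-1,"tx":0,"ty":0,"tz":-1.9,"roll":0},{"fingers":-1,"tx":0,"ty":0,"tz":-1.9,"roll":0},{"fingers":-1,"tx":0,"ty":0,"tz":-1.9,"roll":0}]'
python3 - <<'E'
from h import *
np.set_printoptions(precision=4,suppress=True)
go([(.5287,-.0297,.0555)],-65)
im,d=snap("top","top10"); X=cloud("top",d); f=im.astype(int); p,_,_=tool()
m=box(X,.53,.66,-.06,.05,.035,.06)&(abs(f[...,0]-f[...,2])<22); 
v=np.array([np.cos(np.radians(25)),np.sin(np.radians(25))]); g=box(X,.53,.66,-.06,.05,.035,.065)&(f[...,1]-f[...,0]>25)
print("green",g.sum(),rect(X,g)[0],"along",((X[g][:,:2]-p[:2])@v).mean(),"cross",((X[g][:,:2]-p[:2])@[-v[1],v[0]]).mean(),"z",np.median(X[g][:,2]))
cv2.imwrite("pics/c10.png",cv2.resize(im[110:230,180:330,::-1],None,fx=4.5,fy=4.5,interpolation=cv2.INTER_CUBIC))
E
```

```text
time: 27.7
tool_pos: [0.5287, -0.0301, 0.0562]
tool_rot: [-0.656, 1.57, 2.923]
contact_force: [-0.2, 0.0, -1.3]
opening: 0.0334
tcp [ 0.5287 -0.0301  0.0562] jaw -65.0 down [-0.001  0.    -1.   ] F [-0.2  0.  -1.3] open 0.0334 t 27.7 q6 0.93
roll units 0.003
tx,ty,tz [ 0.017 -0.008 -0.004]
green 0 ((0.0, 0.0), (0.0, 0.0), 0.0) along nan cross nan z nan<stdin>:7: RuntimeWarning: Mean of empty slice.
  ret = ret.dtype.type(ret / rcount)
  return _methods._mean(a, axis=axis, dtype=dtype,
```

View pics/c10.png

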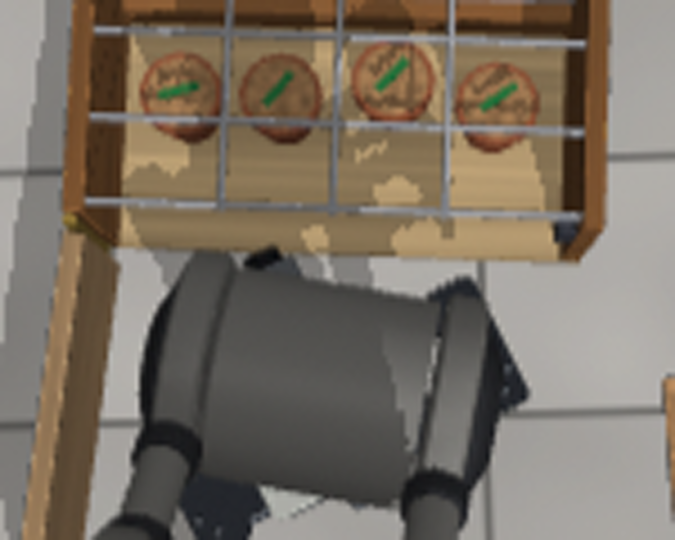

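The lens tip shows at (268,257) in the crop, about (239.6,167) in the image. It points at pot 1 with clearance to the flap and cabinet. I check where it stands, then hold for 2 s.

```bash
python3 -c "
from h import *
print(onplane('top',[(239.6,166.3)],.044))"
python3 -m crank '[{"fingers":-1,"tx":0,"ty":0,"tz":0,"roll":0},{"fingers":-1,"tx":0,"ty":0,"tz":0,"roll":0},{"fingers":-1,"tx":0,"ty":0,"tz":0,"roll":0},{"fingers":-1,"tx":0,"ty":0,"tz":0,"roll":0},{"fingers":-1,"tx":0,"ty":0,"tz":0,"roll":0},{"fingers":-1,"tx":0,"ty":0,"tz":0,"roll":0},{"fingers":-1,"tx":0,"ty":0,"tz":0,"roll":0},{"fingers":-1,"tx":0,"ty":0,"tz":0,"roll":0}]'
python3 -m crank '[{"fingers":-1,"tx":0,"ty":0,"tz":0,"roll":0},{"fingers":-1,"tx":0,"ty":0,"tz":0,"roll":0},{"fingers":-1,"tx":0,"ty":0,"tz":0,"roll":0},{"fingers":-1,"tx":0,"ty":0,"tz":0,"roll":0},{"fingers":-1,"tx":0,"ty":0,"tz":0,"roll":0},{"fingers":-1,"tx":0,"ty":0,"tz":0,"roll":0},{"fingers":-1,"tx":0,"ty":0,"tz":0,"roll":0},{"fingers":-1,"tx":0,"ty":0,"tz":0,"roll":0}]'
python3 -m crank '[{"fingers":-1,"tx":0,"ty":0,"tz":0,"roll":0},{"fingers":-1,"tx":0,"ty":0,"tz":0,"roll":0},{"fingers":-1,"tx":0,"ty":0,"tz":0,"roll":0},{"fingers":-1,"tx":0,"ty":0,"tz":0,"roll":0},{"fingers":-1,"tx":0,"ty":0,"tz":0,"roll":0},{"fingers":-1,"tx":0,"ty":0,"tz":0,"roll":0},{"fingers":-1,"tx":0,"ty":0,"tz":0,"roll":0},{"fingers":-1,"tx":0,"ty":0,"tz":0,"roll":0}]'
python3 - <<'E'
from h import *
go([(.5112,-.0345,.0555)],-80)
E
```

```text
[[0.62712971 0.01096488 0.044     ]]
time: 28.75
tool_pos: [0.5291, -0.03, 0.0562]
tool_rot: [-2.665, 1.571, 0.913]
contact_force: [-0.1, -0.3, -2.8]
opening: 0.034
time: 29.75
tool_pos: [0.5291, -0.03, 0.0562]
tool_rot: [-2.718, 1.571, 0.861]
contact_force: [0.2, 0.2, -2.0]
opening: 0.0335
time: 30.75
tool_pos: [0.5291, -0.03, 0.0562]
tool_rot: [-2.764, 1.571, 0.814]
contact_force: [1.0, 0.4, -1.4]
opening: 0.0337
tcp [ 0.5291 -0.03    0.0562] jaw -65.0 down [ 0.  0. -1.] F [ 1.   0.4 -1.4] open 0.0337 t 30.75 q6 0.93
roll units 1.504
tx,ty,tz [ 0.018 -0.087  0.453]
```

```bash
python3 - <<'E'
from h import *
np.set_printoptions(precision=4,suppress=True)
for n in ("top","side"):
    im,d=snap(n,n+"11"); X=cloud(n,d); g=im.max(2)
    m=box(X,.575,.66,-.06,.06,.02,.06)&(g<75); Y=X[m]; print(n,m.sum())
    for q,uv in zip(Y[::max(1,len(Y)//14)],np.argwhere(m)[::max(1,len(Y)//14)]): print(uv[::-1],q,im[uv[0],uv[1]])
u=cv2.imread("pics/side11.png")[120:250,200:360]; t=cv2.imread("pics/top11.png")[140:190,205:290]
cv2.imwrite("pics/c11.png",np.hstack([cv2.resize(u,(480,390),interpolation=cv2.INTER_CUBIC),cv2.resize(t,(320,390),interpolation=cv2.INTER_CUBIC)]))
print(proj("side",[(.6286,.0164,.039),(.53,-.03,.05)]),proj("top",[(.6286,.0164,.039)]))
E
```

```text
top 44
[238 165] [0.6297 0.0146 0.0506] [64 55 42]
[241 165] [0.631  0.0074 0.0409] [34 29 24]
[238 166] [0.6273 0.0148 0.0488] [19 19 22]
[241 166] [0.6275 0.0071 0.0462] [12 13 14]
[237 167] [0.6248 0.0175 0.0488] [15 15 17]
[240 167] [0.6246 0.0096 0.0487] [16 16 18]
[244 167] [ 0.6236 -0.0011  0.0533] [71 72 73]
[236 168] [0.622 0.02  0.05 ] [13 12 14]
[239 168] [0.6218 0.0122 0.0497] [13 15 17]
[242 168] [0.6216 0.0044 0.05  ] [59 61 64]
[245 168] [ 0.6217 -0.0034  0.0482] [66 68 70]
[239 169] [0.6192 0.0123 0.0497] [50 51 53]
[242 169] [0.6184 0.0041 0.0546] [64 67 70]
[245 169] [ 0.619  -0.0033  0.0485] [62 65 68]
[245 170] [ 0.6161 -0.0034  0.0508] [64 67 71]
side 26
[274 187] [ 0.6175 -0.0067  0.037 ] [73 74 73]
[275 187] [ 0.6215 -0.0044  0.035 ] [74 72 71]
[273 188] [ 0.6139 -0.008   0.0351] [65 69 71]
[274 188] [ 0.6182 -0.0046  0.0325] [68 70 71]
[271 189] [ 0.6073 -0.009   0.0337] [69 71 73]
[272 189] [ 0.6095 -0.0115  0.0345] [65 66 69]
[273 189] [ 0.6135 -0.0089  0.0324] [64 67 67]
[274 189] [ 0.6178 -0.0057  0.0298] [68 70 69]
[268 190] [ 0.5951 -0.017   0.0371] [72 
[... 170 characters left out ...]
0055  0.0276] [72 73 74]
[268 191] [ 0.5968 -0.0125  0.0311] [61 63 64]
[269 191] [ 0.6006 -0.0103  0.0292] [66 68 68]
[270 191] [ 0.6017 -0.0155  0.0317] [68 71 70]
[265 192] [ 0.5836 -0.0236  0.0365] [65 67 71]
[266 192] [ 0.5893 -0.0162  0.0314] [65 67 67]
[267 192] [ 0.5925 -0.0158  0.0305] [63 66 66]
[268 192] [ 0.5964 -0.0133  0.0284] [70 71 74]
[263 193] [ 0.5773 -0.0243  0.0349] [66 68 70]
[264 193] [ 0.5814 -0.0211  0.0324] [65 69 70]
[265 193] [ 0.5843 -0.0216  0.032 ] [66 70 70]
[266 193] [ 0.5868 -0.023   0.0322] [67 71 71]
[263 194] [ 0.5774 -0.0238  0.0314] [68 68 72]
[264 194] [ 0.5803 -0.024   0.0309] [72 73 72]
[[274.685  182.1578]
 [247.6277 192.3653]] [[237.6684 166.0711]]
```

View pics/c11.png

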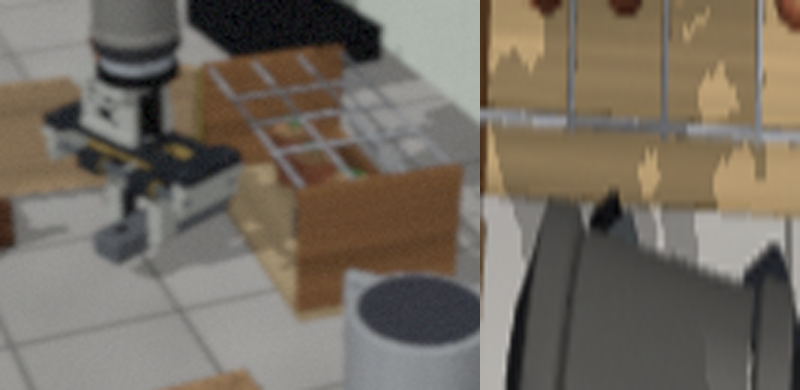

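The top-view black pixels fit the lens front centred at (0.628,0.016); the earlier offset was its right corner. Pot 1 is done, so on to pot 2.

```bash
python3 -m crank '[{"fingers":-1,"tx":0,"ty":-0.02,"tz":0.15,"roll":0.4},{"fingers":-1,"tx":0,"ty":-0.05,"tz":0.3,"roll":0.8},{"fingers":-1,"tx":0.01,"ty":-0.087,"tz":0.453,"roll":1.2},{"fingers":-1,"tx":0.01,"ty":-0.087,"tz":0.453,"roll":1.5},{"fingers":-1,"tx":0.01,"ty":-0.087,"tz":0.453,"roll":1.5},{"fingers":-1,"tx":0.01,"ty":-0.087,"tz":0.453,"roll":1.5},{"fingers":-1,"tx":0.01,"ty":-0.087,"tz":0.453,"roll":1.5},{"fingers":-1,"tx":0.01,"ty":-0.087,"tz":0.453,"roll":1.5}]'
for i in 1; do python3 -m crank '[{"fingers":-1,"tx":0,"ty":0,"tz":0,"roll":0},{"fingers":-1,"tx":0,"ty":0,"tz":0,"roll":0},{"fingers":-1,"tx":0,"ty":0,"tz":0,"roll":0},{"fingers":-1,"tx":0,"ty":0,"tz":0,"roll":0},{"fingers":-1,"tx":0,"ty":0,"tz":0,"roll":0},{"fingers":-1,"tx":0,"ty":0,"tz":0,"roll":0},{"fingers":-1,"tx":0,"ty":0,"tz":0,"roll":0},{"fingers":-1,"tx":0,"ty":0,"tz":0,"roll":0}]'; done
python3 - <<'E'
from h import *
go([(.5112,-.0345,.0555)],-80)
im,d=snap("top","top12"); X=cloud("top",d); g=im.max(2); m=box(X,.6,.68,-.06,.06,.03,.06)&(g<35); print(rect(X,m))
E
```

```text
time: 31.85
tool_pos: [0.5112, -0.0345, 0.0558]
tool_rot: [-2.424, 1.571, 0.893]
contact_force: [0.5, -0.9, -1.5]
opening: 0.0332
time: 32.85
tool_pos: [0.5112, -0.0345, 0.0558]
tool_rot: [-2.521, 1.571, 0.796]
contact_force: [-0.3, 1.0, -1.2]
opening: 0.0335
tcp [ 0.5112 -0.0345  0.0558] jaw -80.0 down [ 0.  0. -1.] F [-0.3  1.  -1.2] open 0.0335 t 32.85 q6 1.18
roll units 0.004
tx,ty,tz [0.009 0.    0.   ]
(((613.9526977539062, -15.282602310180664), (7.8853631019592285, 19.068416595458984), 9.589323043823242), array([[ 0.6084769 , -0.00653841],
       [ 0.6116534 , -0.02534038],
       [ 0.6194285 , -0.0240268 ],
       [ 0.616252  , -0.00522482]], dtype=float32), np.int64(22))
```

The lens front measures (0.618,-0.015) against an expected (0.6195,-0.0154), which agrees. I hold, then go to pot 3.

```bash
python3 -m crank '[{"fingers":-1,"tx":0,"ty":0,"tz":0,"roll":0},{"fingers":-1,"tx":0,"ty":0,"tz":0,"roll":0},{"fingers":-1,"tx":0,"ty":0,"tz":0,"roll":0},{"fingers":-1,"tx":0,"ty":0,"tz":0,"roll":0},{"fingers":-1,"tx":0,"ty":0,"tz":0,"roll":0},{"fingers":-1,"tx":0,"ty":0,"tz":0,"roll":0},{"fingers":-1,"tx":0,"ty":0,"tz":0,"roll":0},{"fingers":-1,"tx":0,"ty":0,"tz":0,"roll":0}]'
python3 -m crank '[{"fingers":-1,"tx":0,"ty":0,"tz":0,"roll":0},{"fingers":-1,"tx":0,"ty":0,"tz":0,"roll":0},{"fingers":-1,"tx":0,"ty":0,"tz":0,"roll":0},{"fingers":-1,"tx":0,"ty":0,"tz":0,"roll":0},{"fingers":-1,"tx":0,"ty":0,"tz":0,"roll":0},{"fingers":-1,"tx":0,"ty":0,"tz":0,"roll":0},{"fingers":-1,"tx":0,"ty":0,"tz":0,"roll":0},{"fingers":-1,"tx":0,"ty":0,"tz":0,"roll":0}]'
python3 - <<'E'
from h import *
go([(.513,-.063,.0555)],-90)
E
```

```text
time: 33.9
tool_pos: [0.5112, -0.0345, 0.0558]
tool_rot: [-1.429, 1.571, 1.887]
contact_force: [-0.2, -0.1, -1.3]
opening: 0.034
time: 34.9
tool_pos: [0.5112, -0.0345, 0.0558]
tool_rot: [-2.387, 1.571, 0.93]
contact_force: [0.8, -0.1, -0.7]
opening: 0.0335
tcp [ 0.5112 -0.0345  0.0558] jaw -80.0 down [ 0.  0. -1.] F [ 0.8 -0.1 -0.7] open 0.0335 t 34.9 q6 1.18
roll units 1.004
tx,ty,tz [0.008 0.71  0.08 ]
```

```bash
python3 -m crank '[{"fingers":-1,"tx":0,"ty":0.2,"tz":0.02,"roll":0.3},{"fingers":-1,"tx":0,"ty":0.45,"tz":0.05,"roll":0.7},{"fingers":-1,"tx":0.01,"ty":0.71,"tz":0.08,"roll":1},{"fingers":-1,"tx":0.01,"ty":0.71,"tz":0.08,"roll":1},{"fingers":-1,"tx":0.01,"ty":0.71,"tz":0.08,"roll":1},{"fingers":-1,"tx":0.01,"ty":0.71,"tz":0.08,"roll":1},{"fingers":-1,"tx":0.01,"ty":0.71,"tz":0.08,"roll":1},{"fingers":-1,"tx":0.01,"ty":0.71,"tz":0.08,"roll":1}]'
python3 -m crank '[{"fingers":-1,"tx":0,"ty":0,"tz":0,"roll":0},{"fingers":-1,"tx":0,"ty":0,"tz":0,"roll":0},{"fingers":-1,"tx":0,"ty":0,"tz":0,"roll":0},{"fingers":-1,"tx":0,"ty":0,"tz":0,"roll":0},{"fingers":-1,"tx":0,"ty":0,"tz":0,"roll":0},{"fingers":-1,"tx":0,"ty":0,"tz":0,"roll":0},{"fingers":-1,"tx":0,"ty":0,"tz":0,"roll":0},{"fingers":-1,"tx":0,"ty":0,"tz":0,"roll":0}]'
python3 -m crank '[{"fingers":-1,"tx":0,"ty":0,"tz":0,"roll":0},{"fingers":-1,"tx":0,"ty":0,"tz":0,"roll":0},{"fingers":-1,"tx":0,"ty":0,"tz":0,"roll":0},{"fingers":-1,"tx":0,"ty":0,"tz":0,"roll":0},{"fingers":-1,"tx":0,"ty":0,"tz":0,"roll":0},{"fingers":-1,"tx":0,"ty":0,"tz":0,"roll":0},{"fingers":-1,"tx":0,"ty":0,"tz":0,"roll":0},{"fingers":-1,"tx":0,"ty":0,"tz":0,"roll":0}]'
python3 -m crank '[{"fingers":-1,"tx":0,"ty":0,"tz":0,"roll":0},{"fingers":-1,"tx":0,"ty":0,"tz":0,"roll":0},{"fingers":-1,"tx":0,"ty":0,"tz":0,"roll":0},{"fingers":-1,"tx":0,"ty":0,"tz":0,"roll":0},{"fingers":-1,"tx":0,"ty":0,"tz":0,"roll":0},{"fingers":-1,"tx":0,"ty":0,"tz":0,"roll":0},{"fingers":-1,"tx":0,"ty":0,"tz":0,"roll":0},{"fingers":-1,"tx":0,"ty":0,"tz":0,"roll":0}]'
python3 - <<'E'
from h import *
go([(.499,-.122,.0555)],-90)
im,d=snap("top","top13"); X=cloud("top",d); g=im.max(2); m=box(X,.6,.68,-.1,.0,.03,.06)&(g<35); print(rect(X,m))
E
```

```text
time: 35.9
tool_pos: [0.513, -0.0628, 0.0555]
tool_rot: [-2.635, 1.571, 0.507]
contact_force: [-0.6, -0.8, -1.0]
opening: 0.0334
time: 36.9
tool_pos: [0.513, -0.063, 0.0554]
tool_rot: [-1.717, 1.571, 1.425]
contact_force: [0.3, -0.2, -1.9]
opening: 0.0338
time: 37.9
tool_pos: [0.513, -0.063, 0.0554]
tool_rot: [-2.555, 1.571, 0.587]
contact_force: [0.4, -0.4, -1.1]
opening: 0.0338
time: 38.9
tool_pos: [0.513, -0.063, 0.0554]
tool_rot: [-2.279, 1.571, 0.863]
contact_force: [-0.6, -0.1, -2.0]
opening: 0.0336
tcp [ 0.513  -0.063   0.0554] jaw -90.0 down [ 0.  0. -1.] F [-0.6 -0.1 -2. ] open 0.0336 t 38.9 q6 1.3
roll units 0.004
tx,ty,tz [-0.002  1.475  0.351]
(((617.732177734375, -62.03699493408203), (18.405824661254883, 5.665725231170654), 89.77149963378906), array([[ 0.6148627 , -0.07122854],
       [ 0.62052834, -0.07125114],
       [ 0.6206017 , -0.05284545],
       [ 0.61493605, -0.05282285]], dtype=float32), np.int64(23))
```

Pot 3 is done, with the lens measured at (0.621,-0.062). Now pot 4.

```bash
python3 -m crank '[{"fingers":-1,"tx":0,"ty":0.35,"tz":0.25,"roll":0},{"fingers":-1,"tx":0,"ty":0.75,"tz":0.35,"roll":0},{"fingers":-1,"tx":0,"ty":1.15,"tz":0.35,"roll":0},{"fingers":-1,"tx":0,"ty":1.475,"tz":0.35,"roll":0},{"fingers":-1,"tx":0,"ty":1.475,"tz":0.35,"roll":0},{"fingers":-1,"tx":0,"ty":1.475,"tz":0.35,"roll":0},{"fingers":-1,"tx":0,"ty":1.475,"tz":0.35,"roll":0},{"fingers":-1,"tx":0,"ty":1.475,"tz":0.35,"roll":0}]'
python3 -m crank '[{"fingers":-1,"tx":0,"ty":0,"tz":0,"roll":0},{"fingers":-1,"tx":0,"ty":0,"tz":0,"roll":0},{"fingers":-1,"tx":0,"ty":0,"tz":0,"roll":0},{"fingers":-1,"tx":0,"ty":0,"tz":0,"roll":0},{"fingers":-1,"tx":0,"ty":0,"tz":0,"roll":0},{"fingers":-1,"tx":0,"ty":0,"tz":0,"roll":0},{"fingers":-1,"tx":0,"ty":0,"tz":0,"roll":0},{"fingers":-1,"tx":0,"ty":0,"tz":0,"roll":0}]'
python3 -m crank '[{"fingers":-1,"tx":0,"ty":0,"tz":0,"roll":0},{"fingers":-1,"tx":0,"ty":0,"tz":0,"roll":0},{"fingers":-1,"tx":0,"ty":0,"tz":0,"roll":0},{"fingers":-1,"tx":0,"ty":0,"tz":0,"roll":0},{"fingers":-1,"tx":0,"ty":0,"tz":0,"roll":0},{"fingers":-1,"tx":0,"ty":0,"tz":0,"roll":0},{"fingers":-1,"tx":0,"ty":0,"tz":0,"roll":0},{"fingers":-1,"tx":0,"ty":0,"tz":0,"roll":0}]'
python3 -m crank '[{"fingers":-1,"tx":0,"ty":0,"tz":0,"roll":0},{"fingers":-1,"tx":0,"ty":0,"tz":0,"roll":0},{"fingers":-1,"tx":0,"ty":0,"tz":0,"roll":0},{"fingers":-1,"tx":0,"ty":0,"tz":0,"roll":0},{"fingers":-1,"tx":0,"ty":0,"tz":0,"roll":0},{"fingers":-1,"tx":0,"ty":0,"tz":0,"roll":0},{"fingers":-1,"tx":0,"ty":0,"tz":0,"roll":0},{"fingers":-1,"tx":0,"ty":0,"tz":0,"roll":0}]'
python3 - <<'E'
from h import *
im,d=snap("top","top14"); X=cloud("top",d); g=im.max(2); m=box(X,.59,.65,-.16,-.08,.03,.06)&(g<35); print(rect(X,m))
Y=X[box(X,.35,.58,.05,.2,.125,.14)]; print("flap",len(Y),np.polyfit(*Y[:,:2].T,1))
f=cv2.imread("pics/top14.png").astype(int)
for y0,y1 in [(.03,.09),(-.03,.028),(-.095,-.035),(-.155,-.095)]: print(rect(X,box(X,.66,.8,y0,y1,.055,.075)&(f[...,2]-f[...,0]>25))[0])
# place on mat: centre (.456,-.270), yaw 2.4 deg; TCP 30 mm behind
a=np.radians(2.4); c=np.array([.456,-.270])-.03*np.array([np.cos(a),np.sin(a)]); print(c)
go([(.44,-.13,.1),(*c,.1)],2.4+90)
E
```

```text
time: 39.95
tool_pos: [0.4991, -0.1216, 0.0554]
tool_rot: [-1.162, 1.571, 1.981]
contact_force: [-0.3, -0.6, -1.8]
opening: 0.0339
time: 40.95
tool_pos: [0.499, -0.122, 0.0554]
tool_rot: [-1.428, 1.571, 1.714]
contact_force: [0.3, -0.2, -1.1]
opening: 0.0338
time: 41.95
tool_pos: [0.499, -0.122, 0.0554]
tool_rot: [-2.002, 1.571, 1.14]
contact_force: [1.6, 0.7, -2.0]
opening: 0.034
time: 42.95
tool_pos: [0.499, -0.122, 0.0554]
tool_rot: [-1.928, 1.571, 1.214]
contact_force: [0.1, 0.6, -2.6]
opening: 0.034
(((602.8519287109375, -121.69353485107422), (18.48125648498535, 5.856583595275879), 85.25728607177734), array([[ 0.5991696 , -0.1306604 ],
       [ 0.60500616, -0.13114464],
       [ 0.60653424, -0.11272667],
       [ 0.6006977 , -0.11224243]], dtype=float32), np.int64(22))
flap 517 [-0.13849666  0.19639336]
((740.1190185546875, 60.801544189453125), (88.90821075439453, 45.16405487060547), 2.1861164569854736)
((717.3076171875, 2.0828704833984375), (46.48675537109375, 47.20887756347656), 45.83379364013672)
((723.7267456054688, -62.746795654296875), (45.916526794433594, 46.47617721557617), 75.55447387695312)
((708.888916015625, -122.49908447265625), (46.2060546875, 46.563819885253906), 38.72050476074219)
[ 0.42602632 -0.27125627]
tcp [ 0.499  -0.122   0.0554] jaw -90.0 down [ 0.  0. -1.] F [ 0.6  1.2 -1.3] open 0.0335 t 43.0 q6 1.18
roll units -0.236
tx,ty,tz [-1.115  0.199  1.476]
tx,ty,tz [-1.115  3.73   1.828]
```

All four readings are taken. The pots haven't moved and the flap is still wedged. Now back to the mat: retreat, rise, move over it.

```bash
python3 -m crank '[{"fingers":-1,"tx":0,"ty":0,"tz":0.6,"roll":0},{"fingers":-1,"tx":-0.3,"ty":0,"tz":1.2,"roll":0},{"fingers":-1,"tx":-0.8,"ty":0.6,"tz":1.83,"roll":-0.1},{"fingers":-1,"tx":-1.1,"ty":1.5,"tz":1.83,"roll":-0.2},{"fingers":-1,"tx":-1.1,"ty":2.5,"tz":1.83,"roll":-0.24},{"fingers":-1,"tx":-1.1,"ty":3.4,"tz":1.83,"roll":-0.24},{"fingers":-1,"tx":-1.1,"ty":3.73,"tz":1.83,"roll":-0.24},{"fingers":-1,"tx":-1.1,"ty":3.73,"tz":1.83,"roll":-0.24}]'
python3 - <<'E'
from h import *
go([(.426,-.2713,.033)],92.4)
E
```

```text
time: 44.0
tool_pos: [0.4257, -0.2713, 0.0992]
tool_rot: [-1.149, 1.57, 2.034]
contact_force: [0.2, -0.1, -1.7]
opening: 0.0333
tcp [ 0.4257 -0.2713  0.0992] jaw -87.6 down [-0.     0.001 -1.   ] F [ 0.2 -0.1 -1.7] open 0.0333 t 44.0 q6 0.81
roll units -0.003
tx,ty,tz [ 1.654e+00  1.000e-03 -8.000e-03]
```

```bash
python3 -m crank '[{"fingers":-1,"tx":0.4,"ty":0,"tz":0,"roll":0},{"fingers":-1,"tx":0.8,"ty":0,"tz":0,"roll":0},{"fingers":-1,"tx":1.1,"ty":0,"tz":0,"roll":0},{"fingers":-1,"tx":1.35,"ty":0,"tz":0,"roll":0},{"fingers":-1,"tx":1.5,"ty":0,"tz":0,"roll":0},{"fingers":-1,"tx":1.6,"ty":0,"tz":0,"roll":0},{"fingers":-1,"tx":1.66,"ty":0,"tz":0,"roll":0},{"fingers":-1,"tx":1.66,"ty":0,"tz":0,"roll":0}]'
python3 - <<'E'
from h import *
go([(.426,-.2713,.0325)],92.4)
im,d=snap("side","side15"); X=cloud("side",d); f=im.astype(int)
m=box(X,.34,.56,-.34,-.2,.018,.034); print(rect(X,m)[0]); g=m&(f[...,1]-f[...,0]>25); print("green z",np.median(X[g][:,2]),g.sum())
E
```

```text
time: 45.0
tool_pos: [0.426, -0.2713, 0.033]
tool_rot: [-3.011, 1.571, 0.173]
contact_force: [-0.4, 0.6, -1.4]
opening: 0.0336
tcp [ 0.426  -0.2713  0.033 ] jaw -87.6 down [ 0.  0. -1.] F [-0.4  0.6 -1.4] open 0.0336 t 45.0 q6 0.81
roll units 0.004
tx,ty,tz [ 0.013 -0.001 -0.001]
((455.016845703125, -278.0623779296875), (61.478790283203125, 160.99551391601562), 88.39939880371094)
green z 0.02766895310475387 38
```

Lower the last 1 mm, release gently, and rise.

```bash
python3 -m crank '[{"fingers":-1,"tx":0.02,"ty":0,"tz":0,"roll":0},{"fingers":-1,"tx":0.03,"ty":0,"tz":0,"roll":0},{"fingers":-1,"tx":0.03,"ty":0,"tz":0,"roll":0},{"fingers":0.3,"tx":0.03,"ty":0,"tz":0,"roll":0},{"fingers":0.3,"tx":0.02,"ty":0,"tz":0,"roll":0},{"fingers":0.3,"tx":0.02,"ty":0,"tz":0,"roll":0},{"fingers":0.3,"tx":0.02,"ty":0,"tz":0,"roll":0},{"fingers":0.3,"tx":-0.2,"ty":0,"tz":0,"roll":0}]'
python3 -m crank '[{"fingers":0.3,"tx":-0.8,"ty":0,"tz":0,"roll":0},{"fingers":0.3,"tx":-1.8,"ty":0,"tz":0,"roll":0},{"fingers":0.3,"tx":-3,"ty":0,"tz":0,"roll":0},{"fingers":0.3,"tx":-4.5,"ty":0,"tz":0,"roll":0},{"fingers":0.3,"tx":-5,"ty":-1,"tz":0.5,"roll":0},{"fingers":0.3,"tx":-5,"ty":-2.3,"tz":1,"roll":0},{"fingers":0.3,"tx":-5,"ty":-3.7,"tz":1.2,"roll":0},{"fingers":0.3,"tx":-5,"ty":-5,"tz":1.2,"roll":0}]'
python3 -m crank '[{"fingers":0.3,"tx":0,"ty":-1.2,"tz":0,"roll":0},{"fingers":0.3,"tx":0,"ty":-2.4,"tz":0,"roll":0},{"fingers":0.3,"tx":0,"ty":-3.6,"tz":0,"roll":0},{"fingers":0.3,"tx":0,"ty":-3.6,"tz":0,"roll":0},{"fingers":0.3,"tx":0,"ty":-3.6,"tz":0,"roll":0},{"fingers":0.3,"tx":0,"ty":-3.6,"tz":0,"roll":0},{"fingers":0.3,"tx":0,"ty":-3.6,"tz":0,"roll":0},{"fingers":0.3,"tx":0,"ty":-3.6,"tz":0,"roll":0}]'
python3 - <<'E'
from h import *
go([])
for n in("top","side"):
    im,d=snap(n,n+"16"); X=cloud(n,d); f=im.astype(int)
    m=box(X,.34,.56,-.34,-.2,.021,.034); print(n,"therm",rect(X,m)[0],np.median(X[m][:,2]))
    m=box(X,.3,.5,-.02,.1,.04,.055); print("tab",rect(X,m)[0])
    Y=X[box(X,.36,.58,.05,.2,.125,.14)]; print("flap",len(Y),np.polyfit(*Y[:,:2].T,1))
    if n=="top":
        m=box(X,.28,.62,-.36,-.17,.0015,.0045)&(f[...,0]-f[...,2]>25); print("mat",rect(X,m)[0])
        X0=cloud("top",np.load("pics/top0.npy"))
        for nm,b in dict(can=(.55,.7,-.45,-.3,.12,.14),tamperH=(.4,.55,-.52,-.42,.085,.11),trowel=(.55,.75,.3,.5,.008,.04)).items(): print(nm,rect(X,box(X,*b))[0][0],rect(X0,box(X0,*b))[0][0])
        for y0,y1 in [(.03,.09),(-.03,.028),(-.095,-.035),(-.155,-.095)]: print(rect(X,box(X,.66,.76,y0,y1,.055,.075)&(f[...,0]-f[...,2]>25))[0])
E
```

```text
time: 46.05
tool_pos: [0.4256, -0.271, 0.0408]
tool_rot: [-0.813, 1.569, 2.371]
contact_force: [1.0, 0.9, 0.2]
opening: 0.0599
time: 47.05
tool_pos: [0.3685, -0.072, 0.2418]
tool_rot: [2.887, 1.569, -0.213]
contact_force: [1.0, 1.0, 0.5]
opening: 0.0593
time: 48.05
tool_pos: [0.3634, 0.0698, 0.241]
tool_rot: [-0.857, 1.571, 2.325]
contact_force: [-1.1, -1.0, -0.4]
opening: 0.0595
tcp [0.3634 0.0698 0.241 ] jaw -87.6 down [-0.  0. -1.] F [-1.1 -1.  -0.4] open 0.0595 t 48.05 q6 1.51
top therm ((457.34002685546875, -269.2570495605469), (159.19711303710938, 34.81606674194336), 2.612583875656128) 0.02728100804800926
tab ((408.79052734375, 56.901554107666016), (15.912642478942871, 31.02305793762207), 88.88716888427734)
flap 482 [-0.13837754  0.19630053]
mat ((455.27178955078125, -269.66705322265625), (199.6142120361328, 89.7334213256836), 2.6695644855499268)
can (634.421142578125, -367.6104736328125) (634.1483764648438, -367.5826110839844)
tamperH (474.9334411621094, -468.01129150390625) (475.4810791015625, -467.71746826171875)
trowel (649.3046875, 395.30316162109375) (657.3980712890625, 397.6439208984375)
((719.672607421875, 59.473846435546875), (45.385616302490234, 46.00194549560547), 43.013885498046875)
((717.9063110351562, 2.1389999389648438), (45.95204162597656, 46.17869567871094), 44.86173629760742)
((723.3816528320312, -62.91726303100586), (45.98854446411133, 46.7927360534668), 1.8635001182556152)
((708.9609985351562, -121.9754867553711), (46.227073669433594, 46.089385986328125), 44.38456726074219)
side therm ((455.32330322265625, -271.1151428222656), (160.2864227294922, 39.416404724121094), 2.3732259273529053) 0.02602081361819364
tab ((407.5543518066406, 55.403778076171875), (19.45514488220215, 31.665708541870117), 77.60613250732422)
flap 268 [-0.13556599  0.19111705]
```

View pics/top16.png

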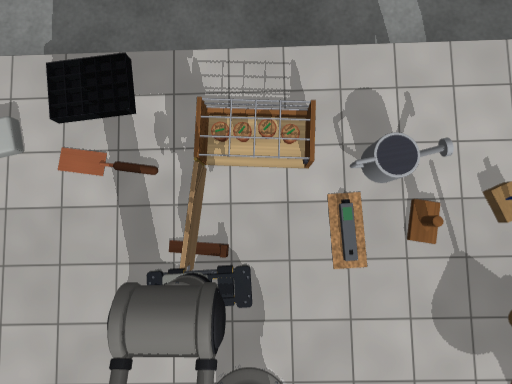

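The final picture shows the thermometer centred on the mat at (348,230), the wedge under the flap at (198,248), and the pots, can and tamper in place. The trowel number differed by 8 mm, so I check that by colour before handing in.

```bash
python3 - <<'E'
from h import *
for t in("top0","top1","top16"):
    f=cv2.imread(f"pics/{t}.png").astype(int)[140:185,50:170]; m=(f[...,2]-f[...,0]>40); print(t,m.sum(),np.argwhere(m).mean(0))
for t in("side0","side16"):
    f=cv2.imread(f"pics/{t}.png").astype(int)[125:166,220:262]; m=(f[...,2]-f[...,0]>40); print(t,m.sum(),np.argwhere(m).mean(0))
E
```

```text
top0 1193 [22.10310142 38.05029338]
top1 1157 [21.49351772 34.53673293]
top16 1175 [21.82212766 37.00765957]
side0 268 [17.70895522 23.34701493]
side16 839 [27.14779499 18.34803337]
```

```bash
python3 - <<'E'
from h import *
for t in("top0","top1","top16"):
    f=cv2.imread(f"pics/{t}.png").astype(int)[140:185,50:112]; m=(f[...,2]-f[...,0]>70); p=np.argwhere(m); print(t,m.sum(),p.mean(0),p.min(0),p.max(0))
    f=cv2.imread(f"pics/{t}.png").astype(int)[150:185,108:170]; m=f.sum(2)<180; m&=(f[...,2]>f[...,0]+8); p=np.argwhere(m); print(" handle",m.sum(),p.mean(0),p.min(0),p.max(0))
E
```

```text
top0 640 [21.6203125 24.3171875] [8 8] [33 44]
 handle 368 [17.54619565 26.7201087 ] [11  4] [23 49]
top1 1024 [21.23339844 32.0078125 ] [8 8] [35 61]
 handle 367 [17.73297003 27.29972752] [11  5] [24 49]
top16 1008 [21.23511905 31.8343254 ] [8 8] [35 58]
 handle 366 [17.63934426 26.69945355] [11  4] [23 49]
```

The trowel's extents are the same (blade from (8,8), handle 4–49), so the difference was only the arm's shadow. Handing in.

```bash
python3 -c "
from h import *
s=observe(); print(s['time'],s['contact_force'],s['opening']); print(hand_in())"
```

```text
48.15 [ 0.12975979 -0.82837127 -0.80705984] 0.05988072129872684
the job is handed in; nothing more can be done
None
```

I finished the job and handed it in at 48 s; `hand_in` gave no verdict.

- **Flap and wedge:** I swung the flap open with closed fingers. The wedge went in from the doorway side and I pushed it until the wrist read 36 N. The flap stayed at its stop with the gripper away. Its slope (-0.138) and the wedge tab position (0.409, 0.057) were unchanged in the last pictures.
- **Readings:** All four pots were there and I read them left to right, holding still about 3 s at each with the thermometer level. I came at pot 1 from 25° and pot 2 from 10° to keep the gripper clear of the flap. For pots 2–4 the lens front measured within about 3 mm of plan, 10 to 10.5 cm from the pot centre. At pot 1 the arm hid part of the lens, so I could only check its right corner, which fitted the plan.
- **Thermometer:** It lies flat on the mat, 1–2 mm off centre and aligned to within about 0.3°.
- **Other things:** The pots, can and tamper measured within 1 mm of where they started.
- **Check that disagreed:** A depth measurement put the trowel 8 mm from its start. Its blade and handle outlines in the pictures had not moved, so I put that down to the arm's shadow and measurement noise.

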